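Change the cartridges of a water-polishing manifold and clamp them with the click knob

TASK

Change the cartridges on the water-polishing manifold: pull off every spent amber cartridge and stand it upright in the grey drip tray, then push one of the three fresh blue cartridges fully home on each port. When all three are home swing the blue bridge fully shut over them and turn its hand knob clockwise until the torque limiter slips and clicks with the plate clamped on all three; stop there, at one click or at most three, so that the seals are not crushed. Leave the other things on the bench where they are.

Things in the scene. Friction and masses are not known exactly. Their poses are not given: they have to be found in the camera images.
- manifold: White water-polishing manifold, fixed, placed anew each run: 108 (x) x 324 (y) mm, steel deck 32 mm above its origin (centre of its underside on the worktop). x points to its back, y along the row of ports. At y = +125 mm the pivot post of the blue bridge, 166 mm tall; at y = -145 mm a thin post with a claw, 168 mm tall, that takes the bridge's free end when shut.
- port_1 (a point): Port 1 (pivot end; 62 mm apart): point on the spigot's upright axis at deck height, where a cartridge's underside sits when home. Grey spigot 22 mm across, 30 mm tall, top 10 mm tapered to 13 mm. A sprung black seal ring 12 mm up grips the bore over the last 12 mm: going home or coming off takes a straight push or pull of 3 to 12 N; own weight is not enough.
- port_2 (a point): Port 2 (middle; 62 mm apart): point on the spigot's upright axis at deck height, where a cartridge's underside sits when home. Grey spigot 22 mm across, 30 mm tall, top 10 mm tapered to 13 mm. A sprung black seal ring 12 mm up grips the bore over the last 12 mm: going home or coming off takes a straight push or pull of 3 to 12 N; own weight is not enough.
- port_3 (a point): Port 3 (claw end; 62 mm apart): point on the spigot's upright axis at deck height, where a cartridge's underside sits when home. Grey spigot 22 mm across, 30 mm tall, top 10 mm tapered to 13 mm. A sprung black seal ring 12 mm up grips the bore over the last 12 mm: going home or coming off takes a straight push or pull of 3 to 12 N; own weight is not enough.
- fresh_1: Fresh cartridge (blue resin, white cap, steel foot), standing on the worktop to the right at the start. 92 mm tall, body 46 mm, foot flange 55 mm across; origin = centre of its underside, z up its axis. A blind bore in the underside, 25 mm wide, 36 mm deep, goes over a spigot. On top a round ribbed grip cap, 30 mm across, 60 to 92 mm above the origin. 0.11 to 0.18 kg.
- fresh_2: Fresh cartridge (blue resin, white cap, steel foot), standing on the worktop to the right at the start. 92 mm tall, body 46 mm, foot flange 55 mm across; origin = centre of its underside, z up its axis. A blind bore in the underside, 25 mm wide, 36 mm deep, goes over a spigot. On top a round ribbed grip cap, 30 mm across, 60 to 92 mm above the origin. 0.11 to 0.18 kg.
- fresh_3: Fresh cartridge (blue resin, white cap, steel foot), standing on the worktop to the right at the start. 92 mm tall, body 46 mm, foot flange 55 mm across; origin = centre of its underside, z up its axis. A blind bore in the underside, 25 mm wide, 36 mm deep, goes over a spigot. On top a round ribbed grip cap, 30 mm across, 60 to 92 mm above the origin. 0.11 to 0.18 kg.
- spent_1: Spent cartridge (amber resin, grey cap, steel foot), at the start on port 1; one to three are there, None if absent. 92 mm tall, body 46 mm, foot flange 55 mm across; origin = centre of its underside, z up its axis. A blind bore in the underside, 25 mm wide, 36 mm deep, goes over a spigot. On top a round ribbed grip cap, 30 mm across, 60 to 92 mm above the origin. 0.11 to 0.18 kg.
- spent_2: Spent cartridge (amber resin, grey cap, steel foot), at the start on port 2; one to three are there, None if absent. 92 mm tall, body 46 mm, foot flange 55 mm across; origin = centre of its underside, z up its axis. A blind bore in the underside, 25 mm wide, 36 mm deep, goes over a spigot. On top a round ribbed grip cap, 30 mm across, 60 to 92 mm above the origin. 0.11 to 0.18 kg.
- spent_3: Spent cartridge (amber resin, grey cap, steel foot), at the start on port 3; one to three are there, None if absent. 92 mm tall, body 46 mm, foot flange 55 mm across; origin = centre of its underside, z up its axis. A blind bore in the underside, 25 mm wide, 36 mm deep, goes over a spigot. On top a round ribbed grip cap, 30 mm across, 60 to 92 mm above the origin. 0.11 to 0.18 kg.
- tray: Grey open drip tray on the worktop to the left, fixed, 145 (x) x 160 (y) mm outside, 34 mm high, walls and floor 4 mm; origin = centre of its underside.
- bridge (a joint): Angle of the blue bridge about its upright pivot, rad: 0 = shut along the row over the cartridges (end stop), growing as it swings counter-clockwise (from above) to the back; stop at 2.4. Starts at 1.55 to 1.75, stays where left (0.12 N m). Bar 30 mm wide, 262 mm long, 142 to 158 mm above the worktop. Cartridges fully home end at 124 mm and pass under it; others are in the way.
- pivot (a point): On the bridge's pivot axis, 150 mm above the worktop; axes as the manifold's.
- handle_grip (a point): Middle of the bridge's black upright handle peg, to grip from above: round, 18 mm across, 164 to 198 mm above the worktop, 190 mm from the pivot axis; moves with the bridge.
- knob_grip (a point): Middle of the round ribbed black hand knob with orange top, on its upright axis, 125 mm from the pivot axis on the bridge: 41 mm across, 167 to 193 mm above the worktop (this point 180.5 mm). It does not move up or down. The handle peg's axis is 65 mm from it.
- screw (a joint): Angle of the screw under the knob, rad; it grows as the knob turns clockwise (from above) and lowers the pressure plate 2.5 mm per rad; starts between 0.3 and 1.5 (0 = backed off). Over three cartridges that are home the plate meets them at about 3.0 and the limiter slips at about 3.6. Turns at about 0.11 N m, stays where left.
- knob (a joint): How far the knob has slipped on the screw, rad: about 0 while it carries the screw along (give under 0.1); it grows when the knob is turned clockwise past the limiter's torque, about 0.16 N m. Twelve notches: each click adds 0.52 and it comes to rest near 0, 0.52, 1.05, 1.57; the torque on the tool rises before a click and drops at it.
- plate: Steel pressure plate under the bridge, 34 x 172 x 8 mm; its face, 132 mm above the worktop with the screw at 0, comes down on the cartridges' caps. Its origin lies on the pivot axis, 10 mm above the face.
- dropper_bottle: White dropper bottle, 43 mm across, 128 mm tall, bystander; origin under its centre.
- counter: Grey tally counter, 38 x 92 x 34 mm, bystander; origin under its centre.
- tape_roll: Roll of label tape, 100 mm across, 25 mm high, bystander behind the manifold; origin under its centre.
Mind the look-alikes: they are no part of the job. What is shaped like the spent_3 but green is not meant.

How it is judged (in metres and radians):
On the way, in this order (a step that is already met when the one before it is completed fails the run):
1. a fresh cartridge is fully home on each of the three ports ((distance between fresh_1 and port_1 below 0.004 m or distance between fresh_1 and port_2 below 0.004 m or distance between fresh_1 and port_3 below 0.004 m) and (distance between fresh_2 and port_1 below 0.004 m or distance between fresh_2 and port_2 below 0.004 m or distance between fresh_2 and port_3 below 0.004 m) and (distance between fresh_3 and port_1 below 0.004 m or distance between fresh_3 and port_2 below 0.004 m or distance between fresh_3 and port_3 below 0.004 m)), for 0.2 s.
2. then the bridge is swung fully shut over them (all of step 1 and value of joint bridge below 0.06 rad), for 0.2 s.
3. then the knob has clicked, with the pressure plate bearing on all three cartridges (all of step 2 and value of joint knob above 0.4 rad and contact force between plate and fresh_1 above 0.5 N and contact force between plate and fresh_2 above 0.5 N and contact force between plate and fresh_3 above 0.5 N), for 0.2 s.
At the end, for the whole second after the job is handed in: On each port a fresh cartridge, underside within 4 mm of the port's foot; bridge under 0.06 rad; knob slipped over 0.4 rad (at least one click); the plate bears on each fresh cartridge with over 0.5 N; every spent cartridge upright within 0.2 rad and at rest on the tray's floor (all of step 3 and x of spent_1 in the frame of tray between -0.068 and 0.068 m and y of spent_1 in the frame of tray between -0.076 and 0.076 m and z of each of spent_1, spent_2, spent_3 in the frame of tray below 0.015 m and angle between each of spent_1, spent_2, spent_3's own z axis and vertical below 0.2 rad and linear speed of each of spent_1, spent_2, spent_3 below 0.02 m/s and x of spent_2 in the frame of tray between -0.068 and 0.068 m and y of spent_2 in the frame of tray between -0.076 and 0.076 m and x of spent_3 in the frame of tray between -0.068 and 0.068 m and y of spent_3 in the frame of tray between -0.076 and 0.076 m); the robot touches nothing.
It fails at once if the knob is cranked on past three clicks (joint knob over 1.8 rad) (value of joint knob above 1.8 rad).
It fails at once if a bystander (dropper bottle, tally counter, tape roll) is pushed more than 40 mm from its place (distance of any of dropper_bottle, counter, tape_roll from where it was at the start of the episode above 0.04 m).
Of spent_1, spent_2, spent_3 only 1 to 3 are there at a start; the rules pass over those that are not, and their reading is None.
At some moment in a run one of fresh_1, fresh_2, fresh_3 may be knocked a few centimetres aside while the robot is not near it.
It also fails if it takes over 210 s, if anything falls off the work surface, if the arm or the gripper's body presses on something with over 40 N, if the wrist force passes 120 N, or if a joint passes its speed limit or range.

ROBOT

A 7-joint arm with a two-finger parallel gripper is mounted at the origin on a cart in front of the work surface, level with it; the furniture and walls round the work are solid. World frame = base frame: x ahead of the robot, y to its left, z up, the work surface at z = 0. Lengths are in m, angles in degrees, forces in N, time in s.
With the tool pointing down it reaches from about 0.425 to 0.975 m from the base axis. Payload 16.7 kg.
Tool frame: the origin (TCP) lies at the very end of the fingers, on their centre line; the grasp point (between the pads) lies robot.grip_depth behind it (robot.grip_depth is the distance from the TCP to the grasp point, in m); z points along the fingers, y is the direction in which the jaws open and shut (so a half turn about z gives the same grasp; the last joint's range is limited). The gripper opens to 85 mm and grips with 20 to 120 N. Pads are 22 mm wide; open, the fingers measure 114 mm over their backs; the gripper's body (76 mm by 85 mm) begins 54 mm behind the grasp point. The pads swing forward as they close: fully open they stand 13 mm farther back than shut.
Start: joints at [-74.284, 24.414, 4.234, 92.017, -1.954, 63.644, -3.845], TCP at [0.278, 0.615, 0.231] pointing down, gripper open.
Joint ranges: [-163.25, 163.25], [-28.42, 122.38], [-70.27, 78.77], [12.13, 141.07], [-58.53, 238.53], [9.26, 117.41], [-156.51, 156.51]. Speed limits (degrees/s): [108.29, 108.29, 136.94, 136.94, 172.46, 172.46, 172.46].

INTERFACE

Orientations are given as a 3x3 rotation matrix whose columns are the frame's x, y, z axes.
In Python, from rig import robot gives the robot as it stands.
- The arm moves only by the tool arm_command, never from a script. Its argument "steps" is a list of rows, each a list of 7 numbers: the finger opening in m, from 0 to 0.0854, then the shift along the tool's x, y, z in m, then the turn, a rotation vector about the tool's x, y, z in degrees. In form: [[fingers, tx, ty, tz, ax, ay, az], ...]. A call has exactly 8 rows; each row shifts and turns the commanded pose from where the row before left it, along the tool's axes as they then stand; what a row does not reach is not made up. A row lasts 1/8 s, in which the tool goes at most 62.5 mm and 10.7 degrees, less where a joint would pass 70% of its speed; a pose out of reach is approached as far as the arm can. A call with a gripper value outside its range is refused whole. The fingers move at their own pace and stop on an object; "newtons" is the grip in N (left out, the last holds). Time passes only in rows, so rows that do not move let the fingers close, or fill a call up. It gives the time, the measured TCP pose, the force and the opening at its end, in the units of the state.
- robot.sense(): the state, without advancing time (a new reading comes with each control period).
- robot.camera(name): name is "side" or "top"; returns a dict with "color" (384x512x3 uint8, red, green, blue), "vertical_fov" (degrees; the focal length in pixels is half the picture's height over the tangent of half this angle, whatever the lens; pixels are square), "cx", "cy" (the principal point, pixels), "rvec" (rotation vector, rad) and "tvec" (3), from world to camera coordinates, as OpenCV has them. Camera axes: x right, y down, z forward; pixel columns grow to the right and rows downward; lengths in m; the calibration is good to about 2 mm. A picture is of the moment at which its call begins. There is no depth.
- robot.close_job(): hands the job in, once; it reports no verdict.
Trained networks look in the newest picture that a camera, given by its name, has taken for a name from the list of things; names that differ only in an ending like _2 or _b are one class to them, and where a whole thing is asked for, a point or a joint stands for the part that bears it (a point fixed in the world has none). Each returns a list of dicts, best first, with "confidence" (0 to 1); they miss things now and then, are a little off and sometimes report something else, mostly with a low value. They report only what shows in the picture. A call takes as long as a camera call. They do not tell look-alikes from the thing itself.
- robot.regions_of(camera, label): "pixels" (384x512 bool, what is visible of it) and "location" ([column, row] in pixels, amid what is visible of it).
The state is a dict: "t": time; "joint_positions": joint angles; "dq": joint speeds; "effort": joint torques, N m; "position": TCP position; "orientation": TCP orientation; "wrist_force": force on the tool from outside, world axes, zero at the start; "wrist_torque": the same for the moment, N m; "finger_gap": finger opening in m.
Only numpy, scipy, OpenCV 4.12 (cv2) and the standard library are available. Lean on these libraries where they do the work, as an engineer would, in place of code of your own. Each camera call takes 0.05 s, during which the arm holds its last target.

## Working session

There is one attempt and no reset: what is moved stays moved. The work goes in short steps, Python scripts to look and compute and a tool call to move; the robot and the scene stay as the last step left them, time stands still between calls to the robot, and variables do not carry over. Pictures are saved under pics/ and viewed, and the job is handed in when it is done.

Besides the shell and the picture viewer there is one more tool, called after ">>>" as a command line: name --pt "numbers of a row" for each row, then --argument value for the rest. arm_command: Moves the arm, as the interface text tells. Its arguments: {"type":"object","properties":{"steps":{"type":"array"},"newtons":{"type":"number"}},"required":["steps"]}

```bash
ls; mkdir -p pics; python3 - <<'E'
from rig import robot
import cv2
s=robot.sense()
for k,v in s.items(): print(k,v)
print(robot.grip_depth)
for n in("side","top"):
    c=robot.camera(n); cv2.imwrite(f"pics/{n}0.png",c["color"][:,:,::-1]); print(n,{k:v for k,v in c.items() if k!="color"})
E
```

```text
pics
t 0.0
joint_positions [-74.28265082  24.4515108    4.23195886  92.05156988  -1.95256668
  63.6448952   -3.84326645]
dq [ 0.01684781  0.0233681  -0.02583067 -0.05595814 -0.01308875 -0.03041855
 -0.03174068]
effort [-1.03429411e-03 -9.49813700e+01  3.76080081e+00 -4.63544583e+01
  1.92442193e-02  9.78174823e-03 -4.91955117e-07]
position [0.27746029 0.61488735 0.23059445]
orientation [[-9.11520964e-01  4.11253385e-01 -4.29509261e-04]
 [ 4.11253591e-01  9.11520114e-01 -1.25157343e-03]
 [-1.23207478e-04 -1.31747264e-03 -9.99999125e-01]]
wrist_force [0.6491766  0.15576578 0.35087442]
wrist_torque [-0.01426308  0.00256945 -0.01818551]
finger_gap 0.08531267433813985
0.0187
side {'vertical_fov': 45.83743343405083, 'cx': 250.15039870205555, 'cy': 195.96351791808894, 'rvec': array([ 2.34970378, -0.63515661,  0.26014402]), 'tvec': array([-0.42984397,  0.29414037,  1.54119177])}
top {'vertical_fov': 42.358945341685505, 'cx': 259.5309604289589, 'cy': 194.73295897001154, 'rvec': array([ 2.19212236, -2.15965386,  0.11857157]), 'tvec': array([-0.01132006,  0.52557449,  1.84216855])}
```

View pics/side0.png

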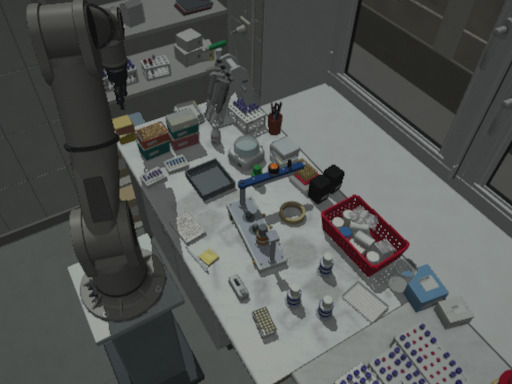

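View pics/top0.png

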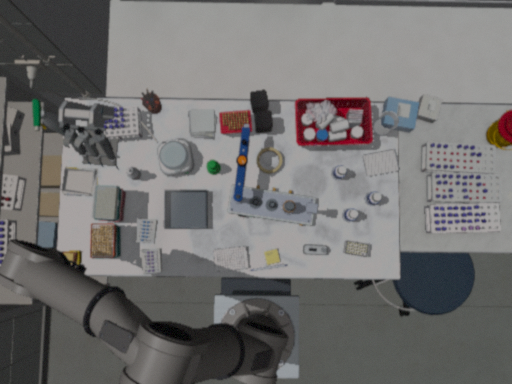

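```bash
cat > h.py <<'E'
from rig import robot
import cv2, numpy as np, sys
def K(c):
    f=c["color"].shape[0]/2/np.tan(np.radians(c["vertical_fov"])/2)
    return np.array([[f,0,c["cx"]],[0,f,c["cy"]],[0,0,1.]])
def bp(c,uv,z):
    R=cv2.Rodrigues(c["rvec"])[0]; o=-R.T@c["tvec"]
    d=R.T@np.linalg.inv(K(c))@np.array([uv[0],uv[1],1.])
    return o+d*(z-o[2])/d[2]
def pj(c,p):
    return cv2.projectPoints(np.float64(p).reshape(-1,1,3),c["rvec"],c["tvec"],K(c),None)[0].reshape(-1,2)
def tri(c1,u1,c2,u2):
    P=[K(c)@np.c_[cv2.Rodrigues(c["rvec"])[0],c["tvec"]] for c in(c1,c2)]
    X=cv2.triangulatePoints(P[0],P[1],np.float64(u1).reshape(2,1),np.float64(u2).reshape(2,1)); return (X[:3]/X[3]).ravel()
def crop(c,name,u0,v0,u1,v1,s):
    im=c["color"][v0:v1,u0:u1,::-1]; im=cv2.resize(im,None,fx=s,fy=s,interpolation=cv2.INTER_CUBIC); cv2.imwrite("pics/"+name+".png",im)
E
python3 - <<'E'
from h import *
ct=robot.camera("top"); cs=robot.camera("side")
crop(ct,"t1",130,80,400,270,2.9); crop(cs,"s1",170,140,360,340,3)
for l in ["manifold","fresh_1","spent_1","tray","bridge","handle_grip","knob_grip","dropper_bottle","counter","tape_roll","plate"]:
    for n,c in(("top",ct),("side",cs)):
        print(l,n,[(round(d["confidence"],2),np.round(d["location"],1).tolist(),int(d["pixels"].sum()), np.round(bp(c,d["location"],0.08)[:2],3).tolist()) for d in robot.regions_of(n,l)])
E
```

```text
manifold top [(0.91, [259.8, 199.1], 3020, [0.504, -0.004])]
manifold side [(0.97, [258.1, 216.3], 2886, [0.511, -0.035])]
fresh_1 top [(0.7, [338.5, 173.3], 203, [0.604, -0.293]), (0.64, [371.1, 198.7], 182, [0.512, -0.412]), (0.52, [348.7, 210.9], 183, [0.466, -0.33])]
fresh_1 side [(0.9, [295.8, 294.5], 322, [0.45, -0.365]), (0.9, [326.6, 306.9], 336, [0.508, -0.448]), (0.83, [324.5, 266.9], 311, [0.59, -0.328])]
spent_1 top [(0.54, [286.4, 205.6], 163, [0.482, -0.102]), (0.46, [215.4, 166.6], 192, [0.622, 0.161])]
spent_1 side [(0.56, [259.5, 235.3], 279, [0.471, -0.11]), (0.56, [258.0, 167.5], 69, [0.639, 0.178]), (0.45, [213.9, 135.7], 173, [0.576, 0.434])]
tray top [(0.63, [185.4, 206.7], 1638, [0.472, 0.267]), (0.28, [371.0, 196.9], 186, [0.519, -0.412])]
tray side [(0.98, [209.5, 175.1], 1299, [0.453, 0.236])]
bridge top [(0.56, [242.0, 157.9], 757, [0.656, 0.064])]
bridge side [(0.84, [272.3, 175.7], 775, [0.665, 0.112])]
handle_grip top [(0.81, [241.1, 162.3], 656, [0.639, 0.067])]
handle_grip side [(0.62, [270.4, 174.5], 779, [0.662, 0.121])]
knob_grip top [(0.32, [133.8, 171.1], 146, [0.6, 0.459])]
knob_grip side [(0.51, [324.3, 305.6], 333, [0.504, -0.441])]
dropper_bottle top []
dropper_bottle side [(0.75, [216.0, 135.4], 191, [0.584, 0.432]), (0.62, [325.9, 268.4], 257, [0.59, -0.335])]
counter top [(0.76, [318.3, 252.6], 240, [0.313, -0.219]), (0.69, [349.0, 215.1], 183, [0.451, -0.331])]
counter side [(0.7, [235.6, 286.4], 325, [0.3, -0.244])]
tape_roll top [(0.52, [271.0, 155.6], 288, [0.666, -0.043])]
tape_roll side [(0.58, [295.4, 218.2], 262, [0.623, -0.109])]
plate top [(0.47, [349.6, 211.2], 189, [0.465, -0.333])]
plate side [(0.6, [270.8, 178.6], 109, [0.651, 0.102]), (0.57, [259.2, 218.3], 2834, [0.509, -0.045]), (0.41, [324.6, 310.1], 347, [0.496, -0.454])]
```

View pics/t1.png

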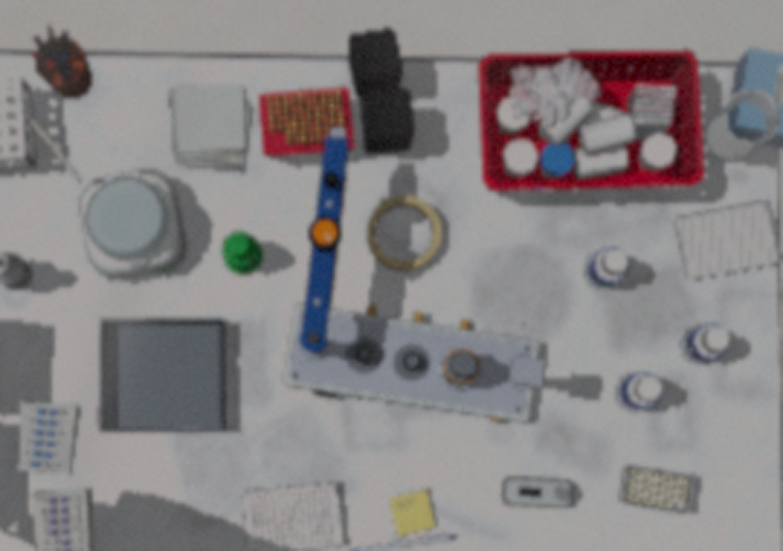

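View pics/s1.png

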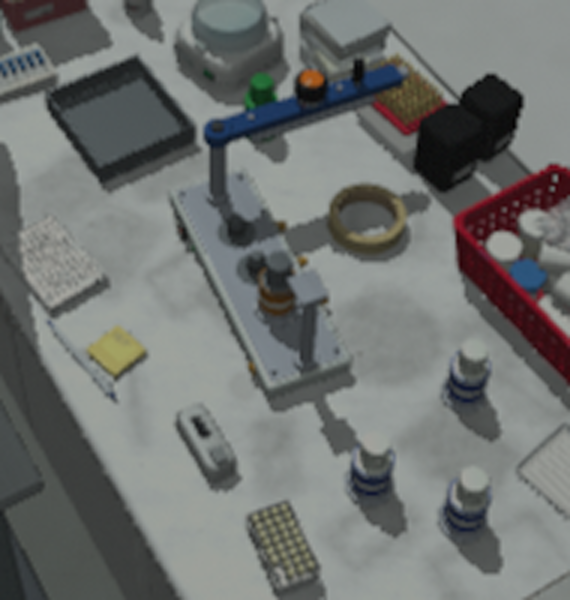

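```bash
python3 - <<'E'
from h import *
ct=robot.camera("top"); cs=robot.camera("side")
crop(ct,"t2",222,180,332,235,7); crop(cs,"s2",222,170,302,275,5.7)
E
```

```text
(no output)
```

View pics/t2.png

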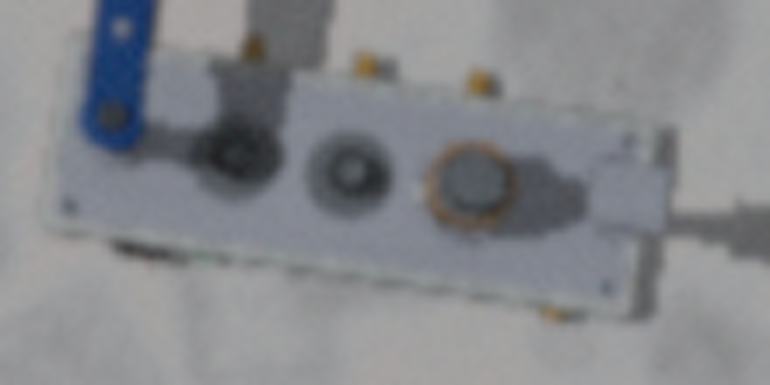

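View pics/s2.png

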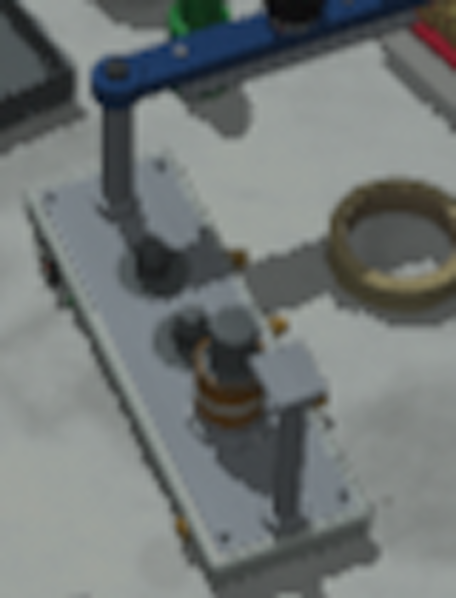

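```bash
cat > fit.py <<'E'
from h import *
from scipy.optimize import least_squares
ct=robot.camera("top"); cs=robot.camera("side")
T=lambda p:((np.array(p)+.5)/7-.5+[222,180]); S=lambda p:((np.array(p)+.5)/5.7-.5+[222,170])
o=[(ct,T((240,150)),(0,.062,.062)),(ct,T((352,170)),(0,0,.062)),(ct,T((476,178)),(0,-.062,.124)),(ct,T((112,116)),(0,.125,.166)),
(ct,T((75,38)),(.054,.162,.03)),(ct,T((42,231)),(-.054,.162,.03)),(ct,T((632,316)),(-.054,-.162,.03)),(ct,T((668,126)),(.054,-.162,.03)),
(cs,S((160,247)),(0,.062,.062)),(cs,S((190,318)),(0,0,.062)),(cs,S((233,320)),(0,-.062,.124)),(cs,S((117,70)),(0,.125,.166)),
(cs,S((27,195)),(-.054,.162,.032)),(cs,S((165,150)),(.054,.162,.032)),(cs,S((372,514)),(.054,-.162,.032)),(cs,S((213,562)),(-.054,-.162,.032))]
def w(q,p):
    c,s=np.cos(q[2]),np.sin(q[2]); x,y,z=p; return (q[0]+c*x-s*y,q[1]+s*x+c*y,z)
def r(q): return np.concatenate([pj(c,w(q,p))[0]-u for c,u,p in o])
for loss in("linear","soft_l1"):
    f=least_squares(r,[.5,0,-.15],loss=loss); q=f.x
    print(np.round(q[:2],4),np.degrees(q[2]).round(2)); 
print(np.round(r(q).reshape(-1,2),1).tolist())
for n,p in(("p1",(0,.062,0)),("p2",(0,0,0)),("p3",(0,-.062,0)),("piv",(0,.125,.15))): print(n,np.round(w(q,p),4))
E
python3 fit.py
```

```text
[ 0.4888 -0.0506] -7.81
[ 0.4886 -0.0507] -7.81
[[-0.2, 0.4], [0.4, 0.1], [0.6, 0.2], [0.3, 0.0], [-0.7, -1.0], [-0.5, -0.2], [0.8, 0.7], [-0.4, -0.6], [-1.3, -0.4], [0.1, -0.5], [0.1, 1.3], [-0.1, -0.3], [-1.0, -0.9], [0.7, -0.9], [0.7, 0.0], [-0.0, 1.7]]
p1 [0.497  0.0107 0.    ]
p2 [ 0.4886 -0.0507  0.    ]
p3 [ 0.4802 -0.1122  0.    ]
piv [0.5056 0.0731 0.15  ]
```

```bash
python3 - <<'E'
from h import *
ct=robot.camera("top"); cs=robot.camera("side")
crop(ct,"t3",320,155,390,225,8); crop(cs,"s3",280,245,345,325,7)
crop(ct,"t4",155,180,225,240,8); crop(ct,"t5",225,115,265,205,6)
E
python3 - <<'E'
import cv2,numpy as np
a=[cv2.imread(f"pics/{n}.png") for n in("t4","t5")]
h=max(x.shape[0] for x in a)
a=[cv2.copyMakeBorder(x,0,h-x.shape[0],0,0,cv2.BORDER_CONSTANT) for x in a]; b=np.hstack(a);print(b.shape);cv2.imwrite("pics/t45.png",b)
E
```

```text
(540, 800, 3)
```

View pics/t3.png

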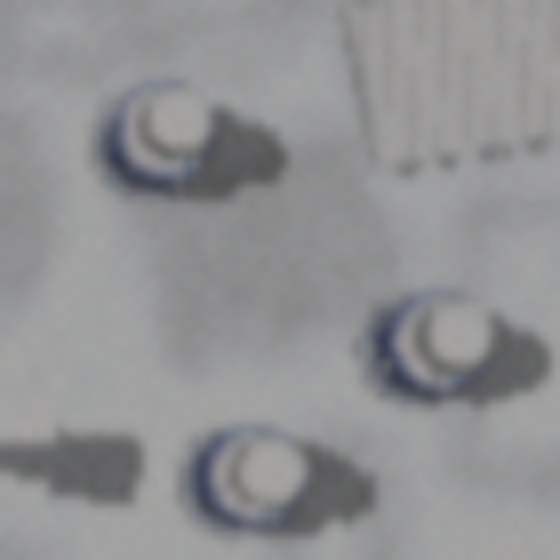

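View pics/s3.png

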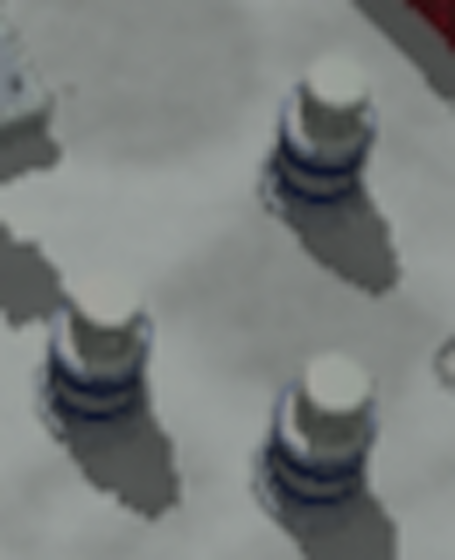

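View pics/t45.png

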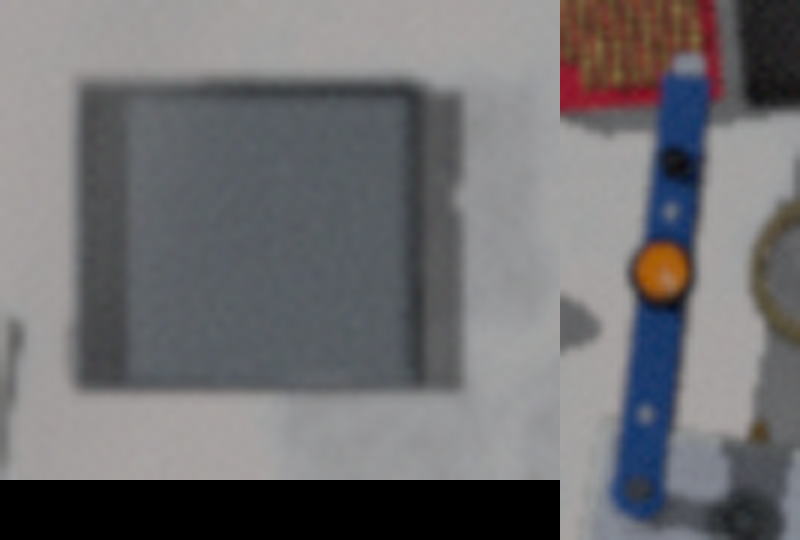

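```bash
python3 - <<'E'
from h import *
ct=robot.camera("top"); cs=robot.camera("side")
T=lambda p,s,o:((np.array(p)+.5)/s-.5+o)
for n,a,b in(("A",(181,120),(337,78)),("B",(461,331),(337,380)),("C",(273,472),(107,297))):
    u=T(a,8,[320,155]);v=T(b,7,[280,245])
    print(n,u,bp(ct,u,.092).round(4),bp(cs,v,.092).round(4),tri(ct,u,cs,v).round(4))
print("tray",bp(ct,T((249,234),8,[155,180]),.034).round(4),[bp(ct,T(p,8,[155,180]),.034).round(3)[:2].tolist() for p in((78,80),(420,80),(420,388),(78,388))])
print("handle",bp(ct,T((116,160),6,[225,115]),.198),"knob",bp(ct,T((102,270),6,[225,115]),.193),"piv",bp(ct,T((78,489),6,[225,115]),.166))
E
```

```text
A [342.1875 169.5625] [ 0.6164 -0.3041  0.092 ] [ 0.6193 -0.3032  0.092 ] [ 0.6168 -0.3041  0.0948]
B [377.1875 195.9375] [ 0.5214 -0.4317  0.092 ] [ 0.5222 -0.4319  0.092 ] [ 0.5217 -0.4318  0.0922]
C [353.6875 213.5625] [ 0.4558 -0.3456  0.092 ] [ 0.4574 -0.3462  0.092 ] [ 0.4564 -0.3459  0.0922]
tray [0.4678 0.2718 0.034 ] [[0.539, 0.354], [0.541, 0.194], [0.397, 0.19], [0.395, 0.349]]
handle [0.69359181 0.0548542  0.198     ] knob [0.63019972 0.06190532 0.193     ] piv [0.50594367 0.07427669 0.166     ]
```

>>> arm_command --pt "0.085 0 0 -0.005 0 0 10.5" --pt "0.085 0 0 -0.005 0 0 10.5" --pt "0.085 0 0 -0.005 0 0 10.5" --pt "0.085 0 0 -0.005 0 0 10.5" --pt "0.085 0 0 -0.005 0 0 10.5" --pt "0.085 0 0 -0.005 0 0 10.5" --pt "0.085 0 0 -0.005 0 0 10.5" --pt "0.085 0 0 0 0 0 0" --newtons 60

```text
t: 2.7
position: [0.2774, 0.6155, 0.2666]
orientation: [[0.134, 0.991, 0.0], [0.991, -0.134, 0.0], [0.0, 0.0, -1.0]]
wrist_force: [-0.3, -0.3, -0.4]
finger_gap: 0.0852
```

```bash
cat > d.py <<'E'
from h import *
from scipy.spatial.transform import Rotation as Ro
Y=-7.8
def d(p,yaw=Y):
    s=robot.sense(); R=np.array(s["orientation"]); y=np.radians(yaw)
    ya=np.array([np.cos(y),np.sin(y),0]); za=np.array([0,0,-1.]); G=np.c_[np.cross(ya,za),ya,za]
    t=R.T@(np.array(p)-s["position"]); rv=Ro.from_matrix(R.T@G).as_rotvec(degrees=True)
    print("t %.2f pos"%s["t"],np.round(s["position"],4),"F",np.round(s["wrist_force"],1),"M",np.round(s["wrist_torque"],2),"gap",round(s["finger_gap"],4))
    print("delta tool",np.round(t,4),"rot",np.round(rv,2),"len",np.linalg.norm(t).round(3),"q",np.round(s["joint_positions"],0))
if __name__=="__main__": 
    a=list(map(float,sys.argv[1:])); d(a[:3],*(a[3:]))
E
python3 d.py 0.480 -0.112 0.271
```

```text
t 2.70 pos [0.2774 0.6155 0.2666] F [-0.3 -0.3 -0.4] M [ 0.03 -0.06 -0.03] gap 0.0852
delta tool [-0.6937  0.2984 -0.0047] rot [ 0.02 -0.03  0.08] len 0.755 q [-85.  24.  19.  91.  -8.  67. -72.]
```

>>> arm_command --pt "0.085 -0.05 0.03 0 0 0 0" --pt "0.085 -0.05 0.03 0 0 0 0" --pt "0.085 -0.05 0.03 0 0 0 0" --pt "0.085 -0.05 0.03 0 0 0 0" --pt "0.085 -0.05 0.03 0 0 0 0" --pt "0.085 -0.05 0.03 0 0 0 0" --pt "0.085 -0.05 0.03 0 0 0 0" --pt "0.085 -0.05 0.03 0 0 0 0"

```text
t: 3.7
position: [0.4616, 0.1846, 0.2664]
orientation: [[0.13, 0.992, 0.0], [0.992, -0.13, 0.0], [0.0, 0.0, -1.0]]
wrist_force: [1.5, 1.0, 0.6]
finger_gap: 0.0851
```

```bash
python3 d.py 0.480 -0.112 0.146
```

```text
t 3.70 pos [0.4616 0.1846 0.2664] F [1.5 1.  0.6] M [ 0.08 -0.08 -0.01] gap 0.0851
delta tool [-0.2918  0.0567  0.1203] rot [ 0.02 -0.03  0.34] len 0.321 q [-60.   5.  33. 113.  -3.  62. -33.]
```

>>> arm_command --pt "0.085 -0.05 0.01 0 0 0 0" --pt "0.085 -0.05 0.01 0 0 0 0" --pt "0.085 -0.05 0.01 0 0 0 0" --pt "0.085 -0.05 0.01 0 0 0 0" --pt "0.085 -0.05 0.01 0 0 0 0" --pt "0.085 -0.04 0.007 0 0 0 0" --pt "0.085 0 0 0.02 0 0 0" --pt "0.085 0 0 0 0 0 0"

```text
t: 4.7
position: [0.4776, -0.1089, 0.2454]
orientation: [[0.132, 0.991, -0.002], [0.991, -0.132, -0.001], [-0.001, -0.002, -1.0]]
wrist_force: [-0.7, 0.1, 0.3]
finger_gap: 0.0853
```

```bash
python3 - <<'E'
from h import *
ct=robot.camera("top"); cs=robot.camera("side")
crop(ct,"t6",222,150,392,235,4.6); crop(cs,"s6",210,120,340,320,3)
E
python3 d.py 0.480 -0.112 0.098
```

```text
t 4.80 pos [ 0.4784 -0.1084  0.2466] F [-0.7  0.1 -0. ] M [ 0.05 -0.03 -0.03] gap 0.0849
delta tool [-0.0033  0.0021  0.1486] rot [-0.02  0.02  0.18] len 0.149 q [-39.   7.  49. 116.  -6.  59.   5.]
```

View pics/s6.png

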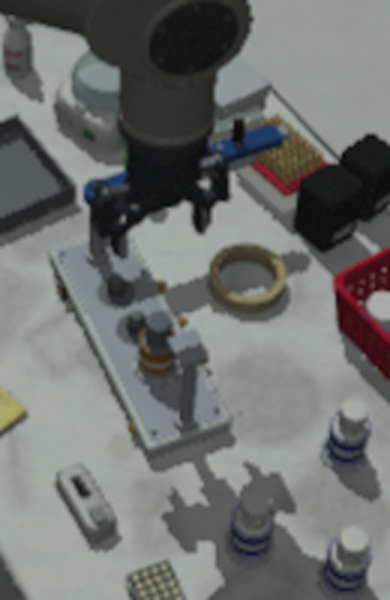

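>>> arm_command --pt "0.085 -0.003 0.002 0.03 0 0 0" --pt "0.085 0 0 0.03 0 0 0" --pt "0.085 0 0 0.03 0 0 0" --pt "0.085 0 0 0.03 0 0 0" --pt "0.085 0 0 0.02 0 0 0" --pt "0.085 0 0 0.01 0 0 0" --pt "0.085 0 0 0 0 0 0" --pt "0.085 0 0 0 0 0 0"

```text
t: 5.8
position: [0.4805, -0.1118, 0.0972]
orientation: [[0.135, 0.991, 0.001], [0.991, -0.135, 0.0], [0.0, 0.001, -1.0]]
wrist_force: [0.4, -0.1, 0.2]
finger_gap: 0.085
```

>>> arm_command --pt "0.02 0 0 0 0 0 0" --pt "0.02 0 0 0 0 0 0" --pt "0.02 0 0 0 0 0 0" --pt "0.02 0 0 0 0 0 0" --pt "0.02 0 0 0 0 0 0" --pt "0.02 0 0 0 0 0 0" --pt "0.02 0 0 0 0 0 0" --pt "0.02 0 0 0 0 0 0"

```text
t: 6.8
position: [0.4802, -0.1119, 0.0965]
orientation: [[0.135, 0.991, 0.0], [0.991, -0.135, -0.0], [0.0, 0.0, -1.0]]
wrist_force: [0.7, 0.0, 5.7]
finger_gap: 0.0285
```

```bash
python3 d.py 0.480 -0.112 0.098
```

```text
t 6.80 pos [ 0.4802 -0.1119  0.0965] F [0.7 0.  5.7] M [ 0.07 -0.01  0.  ] gap 0.0285
delta tool [-0.0001 -0.0002 -0.0015] rot [ 0.03 -0.    0.01] len 0.002 q [-29.  22.  42. 124. -22.  41.  20.]
```

>>> arm_command --pt "0.02 0 0 -0.005 0 0 0" --pt "0.02 0 0 -0.006 0 0 0" --pt "0.02 0 0 -0.01 0 0 0" --pt "0.02 0 0 -0.02 0 0 0" --pt "0.02 0 0 -0.035 0 0 0" --pt "0.02 0 0 -0.04 0 0 0" --pt "0.02 0 0 -0.04 0 0 0" --pt "0.02 0 0 -0.03 0 0 0"

```text
t: 7.8
position: [0.48, -0.1123, 0.2845]
orientation: [[0.136, 0.991, 0.001], [0.991, -0.136, 0.0], [0.001, 0.001, -1.0]]
wrist_force: [0.4, 0.3, -1.8]
finger_gap: 0.0282
```

```bash
python3 - <<'E'
from h import *
cs=robot.camera("side")
crop(cs,"s7",170,120,300,290,3.5)
E
python3 d.py 0.468 0.272 0.28
```

```text
t 7.85 pos [ 0.4812 -0.1128  0.2875] F [ 3.3 -1.5  4. ] M [-0.16 -0.23 -0.  ] gap 0.0284
delta tool [ 0.3794 -0.0658  0.0078] rot [ 0.27 -0.09 -0.06] len 0.385 q [-42.   4.  51. 113.  -4.  64.   3.]
```

View pics/s7.png

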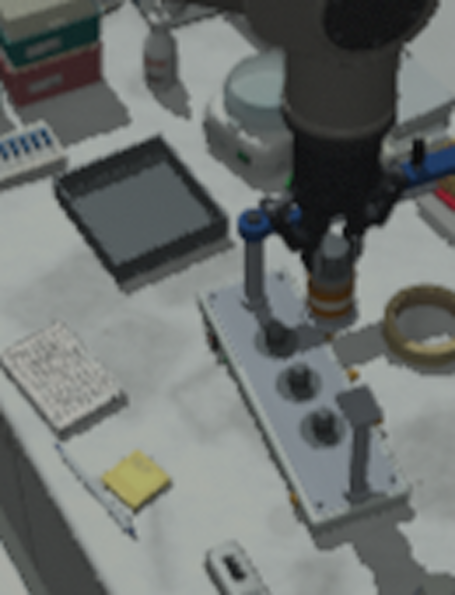

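>>> arm_command --pt "0.02 0.04 -0.008 0 0 0 0" --pt "0.02 0.05 -0.009 0 0 0 0" --pt "0.02 0.05 -0.009 0 0 0 0" --pt "0.02 0.05 -0.009 0 0 0 0" --pt "0.02 0.05 -0.009 0 0 0 0" --pt "0.02 0.05 -0.009 0 0 0 0" --pt "0.02 0.05 -0.008 0 0 0 0" --pt "0.02 0.035 -0.005 0 0 0 0"

```text
t: 8.85
position: [0.4649, 0.2707, 0.2827]
orientation: [[0.134, 0.991, 0.0], [0.991, -0.134, 0.0], [0.0, 0.0, -1.0]]
wrist_force: [0.7, 0.4, -1.3]
finger_gap: 0.0285
```

```bash
python3 d.py 0.468 0.272 0.071
```

```text
t 8.85 pos [0.4649 0.2707 0.2827] F [ 0.7  0.4 -1.3] M [-0.07 -0.04  0.01] gap 0.0285
delta tool [0.0017 0.0029 0.2117] rot [ 0.01 -0.01  0.09] len 0.212 q [-66.   9.  33. 108.  -6.  65. -39.]
```

>>> arm_command --pt "0.02 0 0.003 0.03 0 0 0" --pt "0.02 0 0 0.04 0 0 0" --pt "0.02 0 0 0.04 0 0 0" --pt "0.02 0 0 0.04 0 0 0" --pt "0.02 0 0 0.035 0 0 0" --pt "0.02 0 0 0.02 0 0 0" --pt "0.02 0 0 0.005 0 0 0" --pt "0.02 0 0 0.002 0 0 0"

```text
t: 9.85
position: [0.4687, 0.2683, 0.0709]
orientation: [[0.136, 0.991, 0.0], [0.991, -0.136, 0.0], [0.0, 0.0, -1.0]]
wrist_force: [0.3, 0.7, -1.5]
finger_gap: 0.0281
```

>>> arm_command --pt "0.02 0 0 0.002 0 0 0" --pt "0.02 0 0 0 0 0 0" --pt "0.085 0 0 0 0 0 0" --pt "0.085 0 0 0 0 0 0" --pt "0.085 0 0 0 0 0 0" --pt "0.085 0 0 0 0 0 0" --pt "0.085 0 0 0 0 0 0" --pt "0.085 0 0 -0.03 0 0 0"

```text
t: 10.85
position: [0.4673, 0.2675, 0.0972]
orientation: [[0.135, 0.991, -0.003], [0.991, -0.135, -0.003], [-0.003, -0.002, -1.0]]
wrist_force: [-0.2, -0.6, 0.5]
finger_gap: 0.0848
```

>>> arm_command --pt "0.085 0 0 -0.05 0 0 0" --pt "0.085 0 0 -0.06 0 0 0" --pt "0.085 0 0 -0.06 0 0 0" --pt "0.085 -0.04 -0.01 -0.02 0 0 0" --pt "0.085 -0.05 -0.01 0 0 0 0" --pt "0.085 -0.05 -0.01 0 0 0 0" --pt "0.085 -0.05 -0.01 0 0 0 0" --pt "0.085 -0.05 -0.01 0 0 0 0"

```text
t: 11.85
position: [0.3856, 0.0357, 0.2882]
orientation: [[0.135, 0.991, 0.0], [0.991, -0.135, 0.0], [0.0, -0.0, -1.0]]
wrist_force: [1.0, -0.6, 0.3]
finger_gap: 0.0848
```

```bash
python3 - <<'E'
from h import *
cs=robot.camera("side");ct=robot.camera("top")
crop(cs,"s8",170,120,350,330,2.8)
crop(ct,"t8",130,80,400,270,2.9)
E
python3 d.py 0.4566 -0.346 0.285
```

```text
t 11.95 pos [0.3848 0.0332 0.2882] F [ 1.   1.9 -0.2] M [ 0.04 -0.03  0.04] gap 0.085
delta tool [-0.3655  0.1242  0.0022] rot [-0.06 -0.14 -0.25] len 0.386 q [-60. -14.  39. 123.   9.  67. -33.]
```

View pics/s8.png

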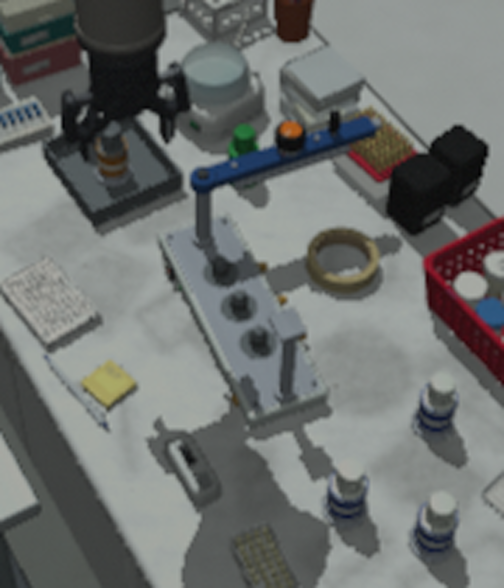

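View pics/t8.png

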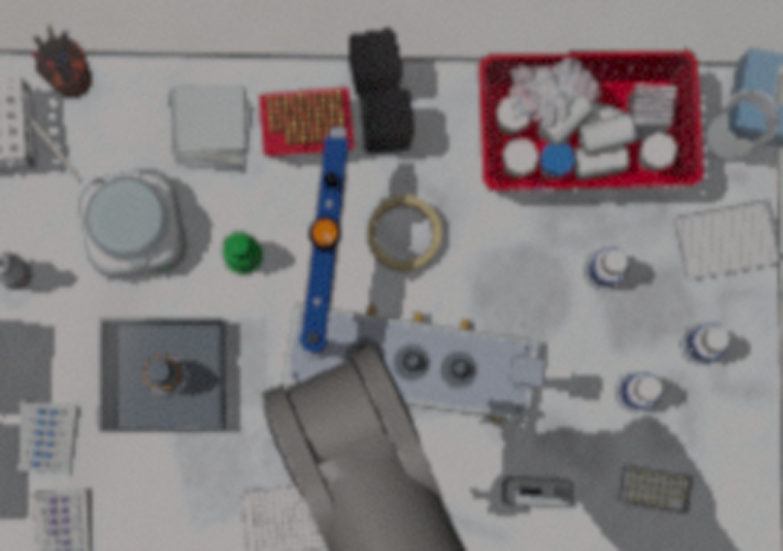

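>>> arm_command --pt "0.085 -0.04 0.013 0 0 0 0" --pt "0.085 -0.05 0.017 0 0 0 0" --pt "0.085 -0.05 0.017 0 0 0 0" --pt "0.085 -0.05 0.017 0 0 0 0" --pt "0.085 -0.05 0.017 0 0 0 0" --pt "0.085 -0.05 0.017 0 0 0 0" --pt "0.085 -0.045 0.016 0.02 0 0 0" --pt "0.085 -0.031 0.01 0.04 0 0 0"

```text
t: 12.95
position: [0.4481, -0.2839, 0.2411]
orientation: [[0.137, 0.991, -0.012], [0.991, -0.137, 0.005], [0.004, -0.012, -1.0]]
wrist_force: [0.6, 0.8, 0.3]
finger_gap: 0.0851
```

```bash
python3 d.py 0.4566 -0.346 0.065
```

```text
t 12.95 pos [ 0.4481 -0.2839  0.2411] F [0.6 0.8 0.3] M [ 0.11 -0.05  0.04] gap 0.0851
delta tool [-0.061   0.019   0.1756] rot [-0.69 -0.21 -0.06] len 0.187 q [-27.  20.  66. 112. -20.  62.  40.]
```

>>> arm_command --pt "0.085 -0.03 0.01 0 0 0 0" --pt "0.085 -0.02 0.005 0 0 0 0" --pt "0.085 0 0 0 0 0 0" --pt "0.085 0 0 0 0 0 0" --pt "0.085 0 0 0 0 0 0" --pt "0.085 0 0 0 0 0 0" --pt "0.085 0 0 0 0 0 0" --pt "0.085 0 0 0 0 0 0"

```text
t: 13.95
position: [0.4548, -0.334, 0.241]
orientation: [[0.138, 0.99, -0.012], [0.99, -0.137, 0.007], [0.005, -0.013, -1.0]]
wrist_force: [0.0, -0.7, 0.1]
finger_gap: 0.0852
```

```bash
python3 d.py 0.4566 -0.346 0.065
```

```text
t 13.95 pos [ 0.4548 -0.334   0.241 ] F [ 0.  -0.7  0.1] M [-0.04 -0.02  0.02] gap 0.0852
delta tool [-0.0125  0.0057  0.1759] rot [-0.75 -0.28 -0.1 ] len 0.176 q [-18.  24.  63. 108. -23.  64.  46.]
```

>>> arm_command --pt "0.085 0 0 0 -0.75 -0.3 -0.1" --pt "0.085 -0.0117 0.0034 0.02 0 0 0" --pt "0.085 0 0 0.04 0 0 0" --pt "0.085 0 0 0.04 0 0 0" --pt "0.085 0 0 0.04 0 0 0" --pt "0.085 0 0 0.025 0 0 0" --pt "0.085 0 0 0.01 0 0 0" --pt "0.085 0 0 0 0 0 0"

```text
t: 14.95
position: [0.4563, -0.3465, 0.0661]
orientation: [[0.136, 0.991, -0.0], [0.991, -0.136, -0.001], [-0.001, -0.0, -1.0]]
wrist_force: [0.2, -0.6, 0.7]
finger_gap: 0.0848
```

```bash
python3 d.py 0.4566 -0.346 0.065;python3 - <<'E'
from h import *
cs=robot.camera("side")
crop(cs,"s9",230,220,370,330,4)
E
```

```text
t 14.95 pos [ 0.4563 -0.3465  0.0661] F [ 0.2 -0.6  0.7] M [-0.01 -0.06  0.05] gap 0.0848
delta tool [0.0005 0.0002 0.0011] rot [-0.02  0.04 -0.03] len 0.001 q [ -5.  36.  49. 115. -38.  46.  58.]
```

View pics/s9.png

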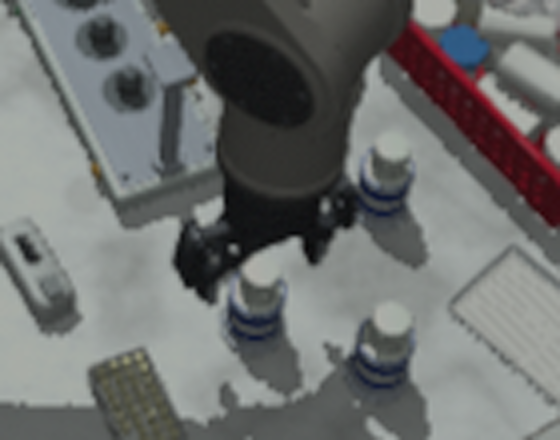

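>>> arm_command --pt "0.02 0 0 0 0 0 0" --pt "0.02 0 0 0 0 0 0" --pt "0.02 0 0 0 0 0 0" --pt "0.02 0 0 0 0 0 0" --pt "0.02 0 0 0 0 0 0" --pt "0.02 0 0 -0.01 0 0 0" --pt "0.02 0 0 -0.04 0 0 0" --pt "0.02 0 0 -0.06 0 0 0"

```text
t: 16.0
position: [0.4556, -0.3459, 0.1767]
orientation: [[0.137, 0.991, -0.003], [0.991, -0.137, 0.0], [-0.0, -0.003, -1.0]]
wrist_force: [1.7, -0.3, -0.2]
finger_gap: 0.0283
```

```bash
python3 d.py 0.497 0.0107 0.275;python3 - <<'E'
from h import *
cs=robot.camera("side")
crop(cs,"s10",230,180,370,330,4)
E
```

```text
t 16.00 pos [ 0.4556 -0.3459  0.1767] F [ 1.7 -0.3 -0.2] M [-0.03 -0.15  0.03] gap 0.0283
delta tool [ 0.3589 -0.0079 -0.0983] rot [-0.17  0.   -0.05] len 0.372 q [-13.  28.  58. 111. -29.  57.  51.]
```

View pics/s10.png

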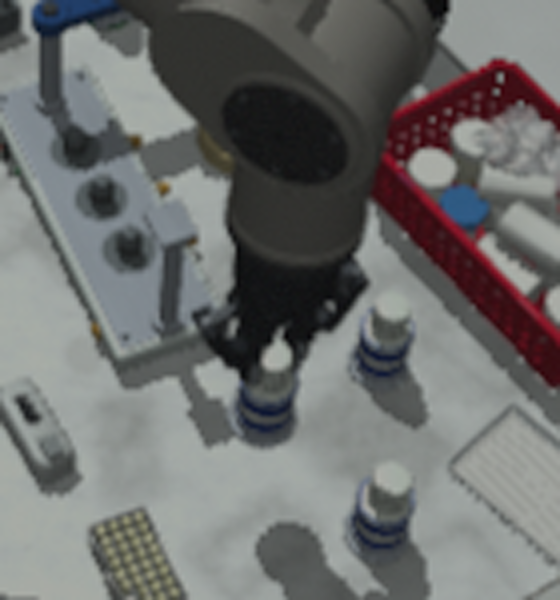

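>>> arm_command --pt "0.02 0 0 -0.05 0 0 0" --pt "0.02 0.03 -0.001 -0.049 0 0 0" --pt "0.02 0.055 -0.001 0 0 0 0" --pt "0.02 0.055 -0.001 0 0 0 0" --pt "0.02 0.055 -0.001 0 0 0 0" --pt "0.02 0.055 -0.001 0 0 0 0" --pt "0.02 0.055 -0.001 0 0 0 0" --pt "0.02 0.05 -0.001 0 0 0 0"

```text
t: 17.05
position: [0.4974, 0.0051, 0.2753]
orientation: [[0.136, 0.991, 0.0], [0.991, -0.136, 0.001], [0.001, -0.0, -1.0]]
wrist_force: [1.3, 0.0, -1.8]
finger_gap: 0.0279
```

```bash
python3 d.py 0.497 0.0107 0.127
```

```text
t 17.05 pos [0.4974 0.0051 0.2753] F [ 1.3  0.  -1.8] M [-0.06 -0.    0.04] gap 0.0279
delta tool [ 0.0053 -0.0012  0.1483] rot [-0.01 -0.06  0.01] len 0.148 q [-72.  11.  74. 114. -12.  64.  -1.]
```

>>> arm_command --pt "0.02 0.0053 -0.001 0.02 0 0 0" --pt "0.02 0 0 0.03 0 0 0" --pt "0.02 0 0 0.035 0 0 0" --pt "0.02 0 0 0.03 0 0 0" --pt "0.02 0 0 0.02 0 0 0" --pt "0.02 0 0 0.01 0 0 0" --pt "0.02 0 0 0 0 0 0" --pt "0.02 0 0 0 0 0 0"

```text
t: 18.05
position: [0.4978, 0.0084, 0.1307]
orientation: [[0.136, 0.991, 0.001], [0.991, -0.136, -0.0], [0.0, 0.001, -1.0]]
wrist_force: [0.9, -0.4, -2.1]
finger_gap: 0.0286
```

```bash
python3 d.py 0.497 0.0107 0.098;python3 - <<'E'
from h import *
cs=robot.camera("side");ct=robot.camera("top")
crop(cs,"s11",200,140,320,270,4.5)
crop(ct,"t11",222,120,332,235,5)
E
```

```text
t 18.05 pos [0.4978 0.0084 0.1307] F [ 0.9 -0.4 -2.1] M [-0.01 -0.01  0.03] gap 0.0286
delta tool [ 0.0021 -0.0011  0.0327] rot [ 0.05 -0.   -0.02] len 0.033 q [-55.  25.  58. 122. -28.  48.  13.]
```

View pics/s11.png

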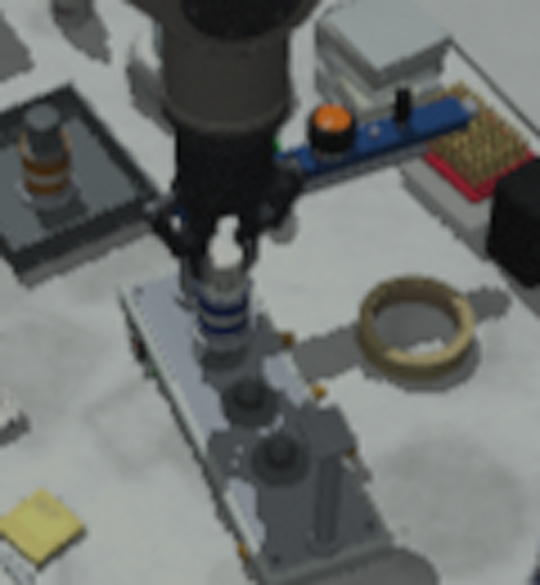

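>>> arm_command --pt "0.02 0.002 -0.001 0 0 0 0" --pt "0.02 0 0 0.004 0 0 0" --pt "0.02 0 0 0.004 0 0 0" --pt "0.02 0 0 0.004 0 0 0" --pt "0.02 0 0 0.004 0 0 0" --pt "0.02 0 0 0.003 0 0 0" --pt "0.02 0 0 0 0 0 0" --pt "0.02 0 0 0 0 0 0" --newtons 80

```text
t: 19.15
position: [0.4968, 0.0106, 0.111]
orientation: [[0.136, 0.991, 0.0], [0.991, -0.136, -0.0], [-0.0, 0.0, -1.0]]
wrist_force: [1.7, 2.3, -1.5]
finger_gap: 0.028
```

>>> arm_command --pt "0.02 0 0 0.003 0 0 0" --pt "0.02 0 0 0.003 0 0 0" --pt "0.02 0 0 0.003 0 0 0" --pt "0.02 0 0 0.003 0 0 0" --pt "0.02 0 0 0.002 0 0 0" --pt "0.02 0 0 0.001 0 0 0" --pt "0.02 0 0 0 0 0 0" --pt "0.02 0 0 0 0 0 0"

```text
t: 20.15
position: [0.4975, 0.011, 0.0978]
orientation: [[0.136, 0.991, 0.001], [0.991, -0.136, 0.003], [0.003, 0.0, -1.0]]
wrist_force: [-13.8, 7.8, 66.2]
finger_gap: 0.0279
```

>>> arm_command --pt "0.02 0 0 -0.001 0 0 0" --pt "0.085 0 0 0 0 0 0" --pt "0.085 0 0 0 0 0 0" --pt "0.085 0 0 0 0 0 0" --pt "0.085 0 0 0 0 0 0" --pt "0.085 0 0 -0.02 0 0 0" --pt "0.085 0 0 -0.04 0 0 0" --pt "0.085 0 0 -0.05 0 0 0" --newtons 60

```text
t: 21.15
position: [0.4961, 0.0101, 0.2076]
orientation: [[0.137, 0.991, -0.002], [0.991, -0.137, -0.002], [-0.002, -0.002, -1.0]]
wrist_force: [0.8, 1.3, 1.1]
finger_gap: 0.085
```

```bash
python3 d.py 0.6175 -0.304 0.25;python3 - <<'E'
from h import *
cs=robot.camera("side");ct=robot.camera("top")
crop(cs,"s12",200,140,350,330,3.1)
E
```

```text
t 21.15 pos [0.4961 0.0101 0.2076] F [0.8 1.3 1.1] M [ 0.01 -0.05 -0.01] gap 0.085
delta tool [-0.2947  0.1632 -0.0421] rot [-0.09  0.11 -0.06] len 0.339 q [-64.  18.  67. 118. -20.  56.   5.]
```

View pics/s12.png

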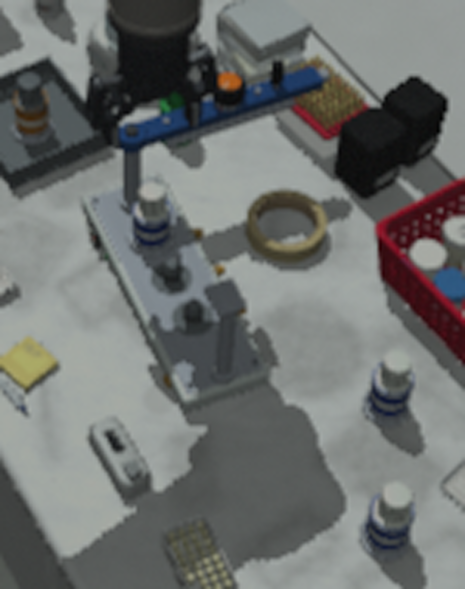

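```bash
python3 - <<'E'
from h import *
c=robot.camera("top")
for uv in((130+483/2.9,80+187/2.9),(130+705/2.9,80+187/2.9)):
    for z in(0,.07,.1): print(uv,z,bp(c,uv,z).round(3))
crop(c,"t12",270,90,390,235,4)
for d in robot.regions_of("top","fresh_1"): print(d["confidence"],d["location"])
E
```

```text
(296.55172413793105, 144.48275862068965) 0 [ 0.726 -0.144  0.   ]
(296.55172413793105, 144.48275862068965) 0.07 [ 0.711 -0.138  0.07 ]
(296.55172413793105, 144.48275862068965) 0.1 [ 0.705 -0.136  0.1  ]
(373.1034482758621, 144.48275862068965) 0 [ 0.73  -0.441  0.   ]
(373.1034482758621, 144.48275862068965) 0.07 [ 0.716 -0.424  0.07 ]
(373.1034482758621, 144.48275862068965) 0.1 [ 0.71  -0.416  0.1  ]
0.64 [339.1, 173.9]
0.46 [372.1, 197.7]
```

View pics/t12.png

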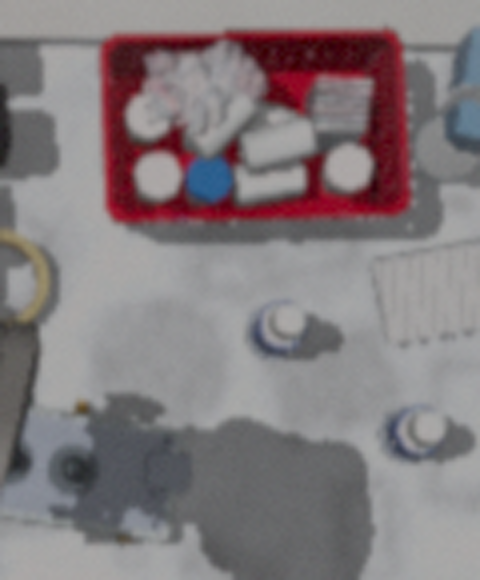

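>>> arm_command --pt "0.085 -0.03 0.01 -0.04 0 0 0" --pt "0.085 -0.04 0.023 0 0 0 0" --pt "0.085 -0.04 0.023 0 0 0 0" --pt "0.085 -0.04 0.023 0 0 0 0" --pt "0.085 -0.04 0.023 0 0 0 0" --pt "0.085 -0.04 0.023 0 0 0 0" --pt "0.085 -0.04 0.023 0 0 0 0" --pt "0.085 -0.025 0.015 0 0 0 0"

```text
t: 22.35
position: [0.6175, -0.3062, 0.2448]
orientation: [[0.138, 0.99, -0.003], [0.99, -0.138, 0.0], [-0.0, -0.003, -1.0]]
wrist_force: [-0.1, 0.9, -0.3]
finger_gap: 0.0846
```

```bash
python3 d.py 0.6175 -0.304 0.066
```

```text
t 22.35 pos [ 0.6175 -0.3062  0.2448] F [-0.1  0.9 -0.3] M [0.   0.02 0.02] gap 0.0846
delta tool [0.0023 0.0002 0.1788] rot [-0.15  0.01 -0.14] len 0.179 q [-15.  35.  55.  91. -30.  70.  38.]
```

>>> arm_command --pt "0.085 0.002 0 0.03 0 0 0" --pt "0.085 0 0 0.04 0 0 0" --pt "0.085 0 0 0.04 0 0 0" --pt "0.085 0 0 0.04 0 0 0" --pt "0.085 0 0 0.02 0 0 0" --pt "0.085 0 0 0.009 0 0 0" --pt "0.085 0 0 0 0 0 0" --pt "0.02 0 0 0 0 0 0"

```text
t: 23.35
position: [0.6188, -0.3023, 0.0692]
orientation: [[0.136, 0.991, 0.001], [0.991, -0.136, -0.001], [-0.001, 0.001, -1.0]]
wrist_force: [0.1, 0.7, 1.0]
finger_gap: 0.0695
```

>>> arm_command --pt "0.02 0 0 0 0 0 0" --pt "0.02 0 0 0 0 0 0" --pt "0.02 0 0 0 0 0 0" --pt "0.02 0 0 0 0 0 0" --pt "0.02 0 0 0 0 0 0" --pt "0.02 0 0 0 0 0 0" --pt "0.02 0 0 0 0 0 0" --pt "0.02 0 0 0 0 0 0"

```text
t: 24.35
position: [0.6187, -0.3021, 0.0686]
orientation: [[0.136, 0.991, 0.001], [0.991, -0.136, -0.001], [-0.001, 0.001, -1.0]]
wrist_force: [0.4, 0.4, 7.0]
finger_gap: 0.0284
```

```bash
python3 d.py 0.6175 -0.304 0.066
```

```text
t 24.35 pos [ 0.6187 -0.3021  0.0686] F [0.4 0.4 7. ] M [ 0.1  -0.06  0.03] gap 0.0284
delta tool [-0.002  -0.0009  0.0026] rot [ 0.05  0.03 -0.02] len 0.003 q [-10.  44.  46.  99. -39.  54.  44.]
```

>>> arm_command --pt "0.02 0 0 -0.03 0 0 0" --pt "0.02 0 0 -0.06 0 0 0" --pt "0.02 0 0 -0.06 0 0 0" --pt "0.02 0.02 -0.01 -0.05 0 0 0" --pt "0.02 0.04 -0.027 0 0 0 0" --pt "0.02 0.04 -0.027 0 0 0 0" --pt "0.02 0.04 -0.027 0 0 0 0" --pt "0.02 0.04 -0.027 0 0 0 0"

```text
t: 25.35
position: [0.5249, -0.1062, 0.2676]
orientation: [[0.136, 0.991, -0.001], [0.991, -0.136, 0.0], [-0.0, -0.001, -1.0]]
wrist_force: [1.0, 1.2, -1.3]
finger_gap: 0.0279
```

```bash
python3 d.py 0.4889 -0.0487 0.1306;python3 - <<'E'
from h import *
cs=robot.camera("side")
crop(cs,"s13",200,140,350,330,3.1)
E
```

```text
t 25.35 pos [ 0.5249 -0.1062  0.2676] F [ 1.   1.2 -1.3] M [ 0.08 -0.07 -0.02] gap 0.0279
delta tool [ 0.0521 -0.0434  0.137 ] rot [-0.03  0.   -0.03] len 0.153 q [-50.  18.  67. 110. -18.  64.  17.]
```

View pics/s13.png

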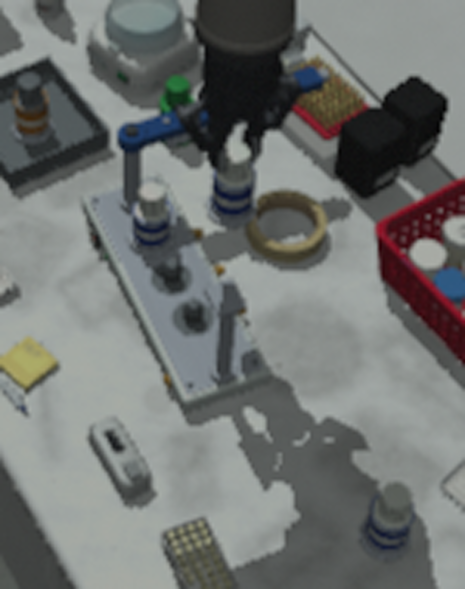

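>>> arm_command --pt "0.02 0.026 -0.022 0 0 0 0" --pt "0.02 0.026 -0.021 0 0 0 0" --pt "0.02 0 0 0.02 0 0 0" --pt "0.02 0 0 0.04 0 0 0" --pt "0.02 0 0 0.04 0 0 0" --pt "0.02 0 0 0.025 0 0 0" --pt "0.02 0 0 0 0 0 0" --pt "0.02 0 0 0 0 0 0"

```text
t: 26.4
position: [0.4907, -0.0505, 0.1438]
orientation: [[0.137, 0.991, 0.001], [0.991, -0.137, -0.0], [-0.0, 0.001, -1.0]]
wrist_force: [-0.1, -0.1, -0.8]
finger_gap: 0.0276
```

```bash
python3 d.py 0.4889 -0.0487 0.1006
```

```text
t 26.40 pos [ 0.4907 -0.0505  0.1438] F [-0.1 -0.1 -0.8] M [ 0.05 -0.05  0.  ] gap 0.0276
delta tool [ 0.0016 -0.0021  0.0432] rot [ 0.04  0.02 -0.05] len 0.043 q [-50.  23.  60. 122. -26.  49.  18.]
```

>>> arm_command --pt "0.02 0.0016 -0.002 0.005 0 0 0" --pt "0.02 0 0 0.005 0 0 0" --pt "0.02 0 0 0.005 0 0 0" --pt "0.02 0 0 0.005 0 0 0" --pt "0.02 0 0 0.005 0 0 0" --pt "0.02 0 0 0.004 0 0 0" --pt "0.02 0 0 0 0 0 0" --pt "0.02 0 0 0 0 0 0" --newtons 80

```text
t: 27.4
position: [0.4886, -0.0483, 0.114]
orientation: [[0.136, 0.991, -0.0], [0.991, -0.136, -0.0], [-0.0, -0.0, -1.0]]
wrist_force: [1.0, 1.1, -1.1]
finger_gap: 0.0275
```

>>> arm_command --pt "0.02 0 0 0.003 0 0 0" --pt "0.02 0 0 0.003 0 0 0" --pt "0.02 0 0 0.003 0 0 0" --pt "0.02 0 0 0.003 0 0 0" --pt "0.02 0 0 0.001 0 0 0" --pt "0.02 0 0 0.001 0 0 0" --pt "0.02 0 0 0 0 0 0" --pt "0.02 0 0 0 0 0 0"

```text
t: 28.4
position: [0.4888, -0.0482, 0.1004]
orientation: [[0.136, 0.991, 0.0], [0.991, -0.136, 0.0], [0.0, 0.0, -1.0]]
wrist_force: [-2.2, 4.6, 18.1]
finger_gap: 0.0279
```

>>> arm_command --pt "0.02 0 0 0.001 0 0 0" --pt "0.02 0 0 0 0 0 0" --pt "0.085 0 0 -0.001 0 0 0" --pt "0.085 0 0 0 0 0 0" --pt "0.085 0 0 0 0 0 0" --pt "0.085 0 0 0 0 0 0" --pt "0.085 0 0 -0.03 0 0 0" --pt "0.085 0 0 -0.05 0 0 0" --newtons 60

```text
t: 29.4
position: [0.4877, -0.0487, 0.18]
orientation: [[0.137, 0.991, -0.003], [0.991, -0.137, -0.002], [-0.002, -0.003, -1.0]]
wrist_force: [0.2, 1.3, 1.3]
finger_gap: 0.0849
```

```bash
python3 d.py 0.5217 -0.432 0.25;python3 - <<'E'
from h import *
cs=robot.camera("side");c=robot.camera("top")
crop(cs,"s14",200,140,350,330,3.1)
crop(c,"t14",340,170,410,235,8)
E
```

```text
t 29.40 pos [ 0.4877 -0.0487  0.18  ] F [0.2 1.3 1.3] M [ 0.06 -0.09  0.02] gap 0.0849
delta tool [-0.3752  0.086  -0.0693] rot [-0.15  0.13 -0.06] len 0.391 q [-54.  19.  64. 121. -22.  53.  14.]
```

View pics/s14.png

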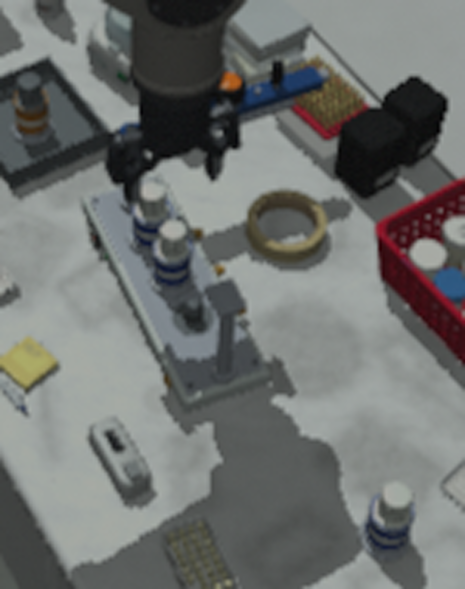

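View pics/t14.png

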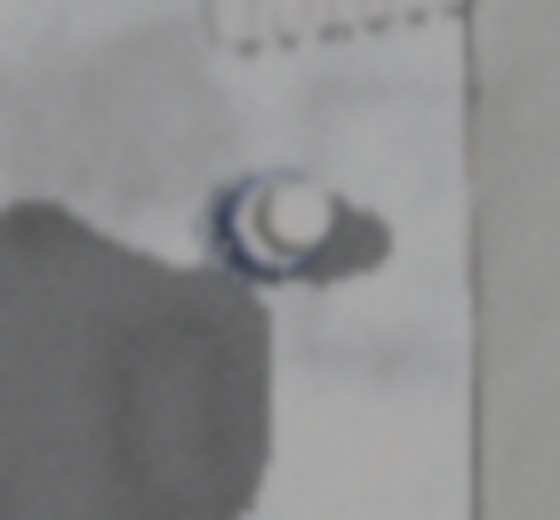

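>>> arm_command --pt "0.085 0 0.002 -0.05 0 0 0" --pt "0.085 -0.04 0.01 -0.02 0 0 0" --pt "0.085 -0.055 0.012 0 0 0 0" --pt "0.085 -0.055 0.012 0 0 0 0" --pt "0.085 -0.055 0.012 0 0 0 0" --pt "0.085 -0.055 0.012 0 0 0 0" --pt "0.085 -0.055 0.012 0 0 0 0" --pt "0.085 -0.05 0.012 0 0 0 0"

```text
t: 30.5
position: [0.5218, -0.4204, 0.2493]
orientation: [[0.136, 0.991, -0.001], [0.991, -0.136, 0.0], [-0.0, -0.001, -1.0]]
wrist_force: [1.4, 1.0, 1.2]
finger_gap: 0.0848
```

```bash
python3 d.py 0.521 -0.432 0.068
```

```text
t 30.50 pos [ 0.5218 -0.4204  0.2493] F [1.4 1.  1.2] M [0.03 0.03 0.05] gap 0.0848
delta tool [-0.0116  0.0009  0.1813] rot [-0.04  0.   -0.04] len 0.182 q [ -4.  33.  56.  94. -29.  69.  50.]
```

>>> arm_command --pt "0.085 -0.01 0.001 0.03 0 0 0" --pt "0.085 0 0 0.04 0 0 0" --pt "0.085 0 0 0.04 0 0 0" --pt "0.085 0 0 0.03 0 0 0" --pt "0.085 0 0 0.01 0 0 0" --pt "0.085 0 0 0 0 0 0" --pt "0.085 0 0 0 0 0 0" --pt "0.085 0 0 0 0 0 0"

```text
t: 31.5
position: [0.5221, -0.4289, 0.1012]
orientation: [[0.136, 0.991, 0.001], [0.991, -0.136, -0.001], [-0.001, 0.001, -1.0]]
wrist_force: [-0.3, 0.4, -0.2]
finger_gap: 0.085
```

```bash
python3 d.py 0.521 -0.432 0.068
```

```text
t 31.50 pos [ 0.5221 -0.4289  0.1012] F [-0.3  0.4 -0.2] M [-0.01 -0.06 -0.03] gap 0.085
delta tool [-0.0032 -0.0007  0.0332] rot [ 0.08  0.06 -0.02] len 0.033 q [  2.  41.  48. 100. -37.  56.  56.]
```

>>> arm_command --pt "0.085 -0.003 -0.001 0.015 0 0 0" --pt "0.085 0 0 0.015 0 0 0" --pt "0.085 0 0 0.003 0 0 0" --pt "0.085 0 0 0 0 0 0" --pt "0.02 0 0 0 0 0 0" --pt "0.02 0 0 0 0 0 0" --pt "0.02 0 0 0 0 0 0" --pt "0.02 0 0 0 0 0 0"

```text
t: 32.5
position: [0.5203, -0.4316, 0.0675]
orientation: [[0.136, 0.991, 0.0], [0.991, -0.136, -0.001], [-0.001, 0.0, -1.0]]
wrist_force: [-0.9, 0.3, 4.1]
finger_gap: 0.0284
```

>>> arm_command --pt "0.02 0 0 0 0 0 0" --pt "0.02 0 0 0 0 0 0" --pt "0.02 0 0 -0.03 0 0 0" --pt "0.02 0 0 -0.05 0 0 0" --pt "0.02 0 0 -0.06 0 0 0" --pt "0.02 0 0 -0.05 0 0 0" --pt "0.02 0 0 -0.02 0 0 0" --pt "0.02 0.04 -0.01 0 0 0 0"

```text
t: 33.5
position: [0.5151, -0.3924, 0.2781]
orientation: [[0.139, 0.99, 0.001], [0.99, -0.139, -0.003], [-0.003, 0.001, -1.0]]
wrist_force: [0.9, 0.5, -2.6]
finger_gap: 0.0285
```

```bash
python3 d.py 0.4804 -0.1117 0.275;python3 - <<'E'
from h import *
cs=robot.camera("side");c=robot.camera("top")
crop(cs,"s15",240,180,370,330,4)
E
```

```text
t 33.50 pos [ 0.5151 -0.3924  0.2781] F [ 0.9  0.5 -2.6] M [ 0.09 -0.1  -0.03] gap 0.0285
delta tool [ 0.2732 -0.0735  0.0023] rot [ 0.07  0.15 -0.21] len 0.283 q [ -9.  29.  58.  95. -26.  70.  47.]
```

View pics/s15.png

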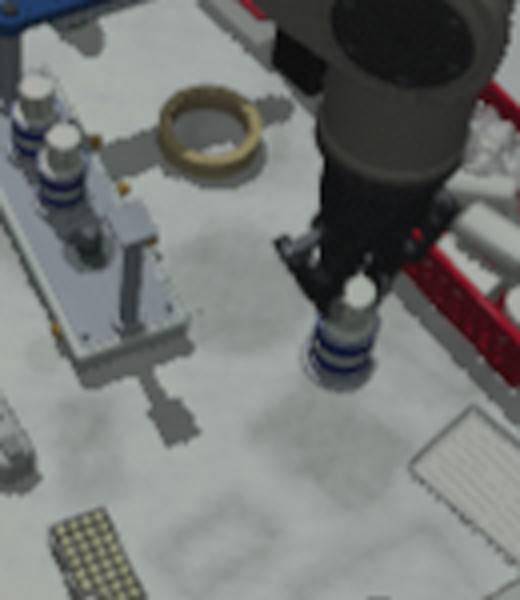

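Held. On to port 3 (cartridge underside is 0.0675 below the TCP).

>>> arm_command --pt "0.02 0.035 -0.01 0 0 0 -0.2" --pt "0.02 0.045 -0.012 0 0 0 0" --pt "0.02 0.045 -0.012 0 0 0 0" --pt "0.02 0.045 -0.012 0 0 0 0" --pt "0.02 0.045 -0.012 0 0 0 0" --pt "0.02 0.038 -0.01 0 0 0 0" --pt "0.02 0.018 -0.005 0 0 0 0" --pt "0.02 0 0 0 0 0 0"

```text
t: 34.6
position: [0.4793, -0.1102, 0.2765]
orientation: [[0.129, 0.992, -0.001], [0.992, -0.129, 0.0], [0.0, -0.001, -1.0]]
wrist_force: [-0.3, -0.7, -2.0]
finger_gap: 0.0284
```

```bash
python3 d.py 0.4803 -0.1120 0.0995
```

```text
t 34.60 pos [ 0.4793 -0.1102  0.2765] F [-0.3 -0.7 -2. ] M [-0.02  0.04 -0.02] gap 0.0284
delta tool [-0.0017  0.0013  0.177 ] rot [-0.05 -0.01  0.37] len 0.177 q [-59.   9.  73. 114.  -9.  63.  10.]
```

>>> arm_command --pt "0.02 -0.0017 0.001 0.02 0 0 0.4" --pt "0.02 0 0 0.035 0 0 0" --pt "0.02 0 0 0.04 0 0 0" --pt "0.02 0 0 0.025 0 0 0" --pt "0.02 0 0 0.012 0 0 0" --pt "0.02 0 0 0 0 0 0" --pt "0.02 0 0 0 0 0 0" --pt "0.02 0 0 0 0 0 0"

```text
t: 35.6
position: [0.4808, -0.1138, 0.1457]
orientation: [[0.139, 0.99, 0.001], [0.99, -0.139, -0.0], [0.0, 0.001, -1.0]]
wrist_force: [0.3, 0.9, -1.9]
finger_gap: 0.0283
```

```bash
python3 d.py 0.4803 -0.1120 0.0995
```

```text
t 35.60 pos [ 0.4808 -0.1138  0.1457] F [ 0.3  0.9 -1.9] M [ 0.02 -0.01 -0.  ] gap 0.0283
delta tool [ 0.0017 -0.0008  0.0462] rot [ 0.07 -0.   -0.2 ] len 0.046 q [-42.  22.  59. 122. -26.  49.  25.]
```

>>> arm_command --pt "0.02 0.0017 -0.001 0.006 0 0 -0.2" --pt "0.02 0 0 0.006 0 0 0" --pt "0.02 0 0 0.005 0 0 0" --pt "0.02 0 0 0.005 0 0 0" --pt "0.02 0 0 0.005 0 0 0" --pt "0.02 0 0 0.005 0 0 0" --pt "0.02 0 0 0 0 0 0" --pt "0.02 0 0 0 0 0 0" --newtons 80

```text
t: 36.6
position: [0.4797, -0.1121, 0.1131]
orientation: [[0.136, 0.991, 0.0], [0.991, -0.136, -0.0], [-0.0, 0.0, -1.0]]
wrist_force: [2.4, 2.3, -1.9]
finger_gap: 0.0275
```

>>> arm_command --pt "0.02 0 0 0.003 0 0 0" --pt "0.02 0 0 0.003 0 0 0" --pt "0.02 0 0 0.003 0 0 0" --pt "0.02 0 0 0.003 0 0 0" --pt "0.02 0 0 0.001 0 0 0" --pt "0.02 0 0 0.001 0 0 0" --pt "0.02 0 0 0 0 0 0" --pt "0.02 0 0 0 0 0 0"

```text
t: 37.6
position: [0.4799, -0.1118, 0.0993]
orientation: [[0.136, 0.991, 0.0], [0.991, -0.136, 0.0], [0.0, 0.0, -1.0]]
wrist_force: [0.9, 6.9, 17.2]
finger_gap: 0.0274
```

>>> arm_command --pt "0.02 0 0 0.001 0 0 0" --pt "0.02 0 0 0 0 0 0" --pt "0.085 0 0 -0.001 0 0 0" --pt "0.085 0 0 0 0 0 0" --pt "0.085 0 0 0 0 0 0" --pt "0.085 0 0 0 0 0 0" --pt "0.085 0 0 -0.04 0 0 0" --pt "0.085 0 0 -0.06 0 0 0" --newtons 60

```text
t: 38.6
position: [0.4785, -0.1124, 0.1993]
orientation: [[0.137, 0.991, -0.003], [0.991, -0.137, -0.002], [-0.003, -0.003, -1.0]]
wrist_force: [0.5, 1.1, 0.9]
finger_gap: 0.0848
```

>>> arm_command --pt "0.085 0 0 -0.06 0 0 0" --pt "0.085 -0.04 0 -0.02 0 0 0" --pt "0.085 -0.06 0 0 0 0 0" --pt "0.085 -0.06 0 0 0 0 0" --pt "0.085 0 0 0 0 0 0" --pt "0.085 0 0 0 0 0 0" --pt "0.085 0 0 0 0 0 0" --pt "0.085 0 0 0 0 0 0"

```text
t: 39.6
position: [0.4607, -0.2568, 0.2793]
orientation: [[0.134, 0.991, 0.0], [0.991, -0.134, -0.001], [-0.001, 0.0, -1.0]]
wrist_force: [-0.1, 0.1, 0.2]
finger_gap: 0.0853
```

```bash
python3 d.py 0.69 0.056 0.27;python3 - <<'E'
from h import *
cs=robot.camera("side");c=robot.camera("top")
crop(cs,"s16",200,140,340,280,4)
crop(c,"t16",215,105,335,225,5)
E
```

```text
t 39.60 pos [ 0.4607 -0.2568  0.2793] F [-0.1  0.1  0.2] M [ 0.01 -0.01  0.02] gap 0.0853
delta tool [0.3407 0.1854 0.0092] rot [0.01 0.03 0.1 ] len 0.388 q [-34.  15.  68. 110. -16.  65.  32.]
```

View pics/s16.png

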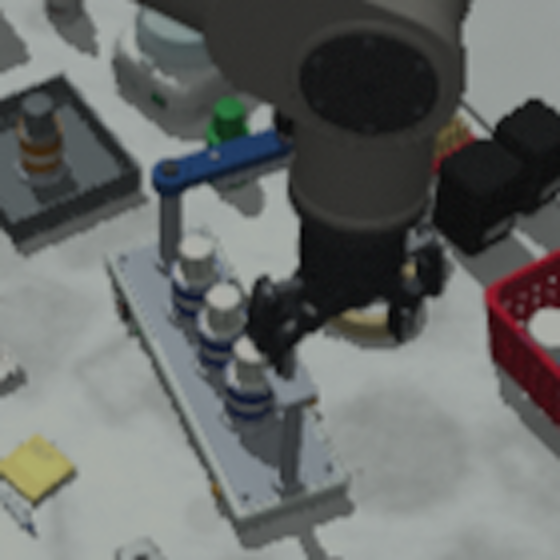

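View pics/t16.png

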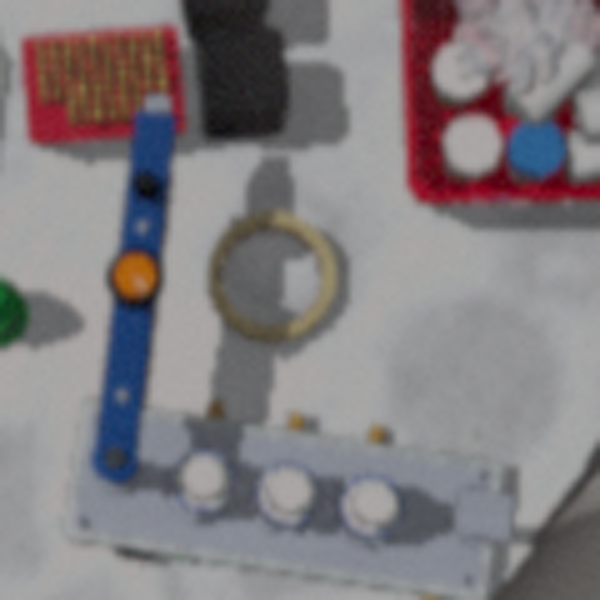

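```bash
cat > arc.py <<'E'
from h import *
q=[.4886,-.0507]; yaw=np.radians(-7.81)
def loc(p):
    R=np.array([[np.cos(yaw),-np.sin(yaw)],[np.sin(yaw),np.cos(yaw)]]); return R.T@(np.array(p[:2])-q)
def wor(l):
    R=np.array([[np.cos(yaw),-np.sin(yaw)],[np.sin(yaw),np.cos(yaw)]]); return R@np.array(l)+q
def pus(b,m=0,r=.175):
    u=np.array([np.sin(b),-np.cos(b)]); n=np.array([np.cos(b),np.sin(b)])
    e=.015+.0145*abs(n[0])+.011*abs(n[1])+m
    return np.array([0,.125])+r*u+e*n
if __name__=="__main__":
    print("handle local",loc((.6936,.0549)), "start world",wor(pus(1.61,.02)))
    p=pus(1.61,.02)
    for b in np.linspace(1.61,0,14):
        n=pus(b); print(round(b,2),"tool dx %.4f dy %.4f"%(n[1]-p[1],n[0]-p[0]),"loc",n.round(3)); p=n
E
python3 arc.py; python3 d.py 0.684 0.103 0.275
```

```text
handle local [0.18874862 0.13247761] start world [0.68427578 0.10251407]
1.61 tool dx -0.0200 dy 0.0008 loc [0.174 0.158]
1.49 tool dx -0.0211 dy 0.0028 loc [0.177 0.137]
1.36 tool dx -0.0204 dy 0.0005 loc [0.177 0.117]
1.24 tool dx -0.0205 dy -0.0019 loc [0.175 0.096]
1.11 tool dx -0.0204 dy -0.0044 loc [0.171 0.076]
0.99 tool dx -0.0200 dy -0.0069 loc [0.164 0.056]
0.87 tool dx -0.0193 dy -0.0094 loc [0.155 0.037]
0.74 tool dx -0.0182 dy -0.0118 loc [0.143 0.019]
0.62 tool dx -0.0168 dy -0.0142 loc [0.129 0.002]
0.5 tool dx -0.0150 dy -0.0164 loc [ 0.112 -0.013]
0.37 tool dx -0.0130 dy -0.0184 loc [ 0.094 -0.026]
0.25 tool dx -0.0106 dy -0.0201 loc [ 0.074 -0.037]
0.12 tool dx -0.0080 dy -0.0216 loc [ 0.052 -0.045]
0.0 tool dx -0.0051 dy -0.0226 loc [ 0.03 -0.05]
t 39.70 pos [ 0.4605 -0.2572  0.2794] F [ 1.3 -0.5  0.5] M [ 0.01 -0.02  0.1 ] gap 0.085
delta tool [0.387  0.173  0.0042] rot [0.01 0.04 0.07] len 0.424 q [-34.  15.  68. 110. -16.  65.  32.]
```

>>> arm_command --pt "0.0 0.04 0.02 0 0 0 0" --pt "0.0 0.05 0.022 0 0 0 0" --pt "0.0 0.05 0.022 0 0 0 0" --pt "0.0 0.05 0.022 0 0 0 0" --pt "0.0 0.05 0.022 0 0 0 0" --pt "0.0 0.05 0.022 0 0 0 0" --pt "0.0 0.05 0.022 0 0 0 0" --pt "0.0 0.05 0.022 0 0 0 0" --newtons 20

```text
t: 40.7
position: [0.6863, 0.1071, 0.2789]
orientation: [[0.135, 0.991, -0.0], [0.991, -0.135, -0.001], [-0.001, 0.0, -1.0]]
wrist_force: [0.8, -0.8, 0.5]
finger_gap: -0.0002
```

```bash
 python3 d.py 0.684 0.103 0.146
```

```text
t 40.70 pos [0.6863 0.1071 0.2789] F [ 0.8 -0.8  0.5] M [ 0.03 -0.    0.05] gap -0.0002
delta tool [-0.0043 -0.0017  0.133 ] rot [0.   0.05 0.04] len 0.133 q [-51.  35.  58.  88. -30.  74.   3.]
```

>>> arm_command --pt "0.0 -0.003 -0.002 0.03 0 0 0" --pt "0.0 0 0 0.04 0 0 0" --pt "0.0 0 0 0.04 0 0 0" --pt "0.0 0 0 0.022 0 0 0" --pt "0.0 0 0 0 0 0 0" --pt "0.0 0 0 0 0 0 0" --pt "0.0 0 0 0 0 0 0" --pt "0.0 0 0 0 0 0 0"

```text
t: 41.7
position: [0.6836, 0.1018, 0.1479]
orientation: [[0.136, 0.991, 0.001], [0.991, -0.136, -0.0], [-0.0, 0.001, -1.0]]
wrist_force: [0.6, -0.4, -0.6]
finger_gap: 0.0001
```

```bash
 python3 d.py 0.684 0.103 0.147; python3 - <<'E'
from h import *
cs=robot.camera("side");c=robot.camera("top")
crop(cs,"s17",200,110,340,250,4)
E
```

```text
t 41.70 pos [0.6836 0.1018 0.1479] F [ 0.6 -0.4 -0.6] M [ 0.03 -0.02  0.01] gap 0.0001
delta tool [0.0012 0.0002 0.0009] rot [ 0.07  0.01 -0.03] len 0.002 q [-48.  41.  52.  96. -36.  62.   8.]
```

View pics/s17.png

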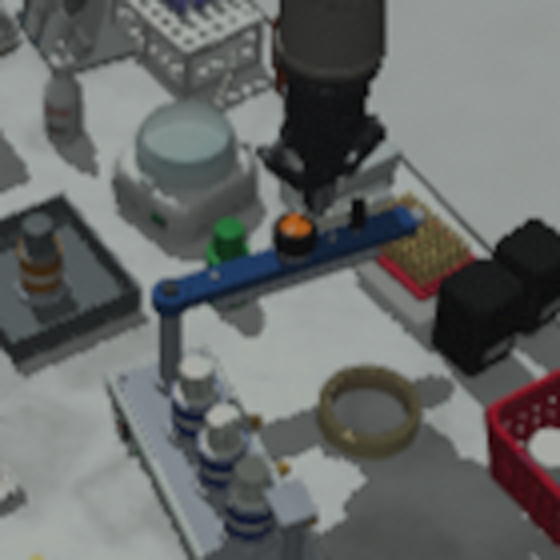

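>>> arm_command --pt "0.0 -0.02 0.001 0.001 0 0 0" --pt "0.0 -0.021 0.003 0 0 0 0" --pt "0.0 -0.02 0 0 0 0 0" --pt "0.0 -0.02 -0.002 0 0 0 0" --pt "0.0 -0.02 -0.004 0 0 0 0" --pt "0.0 -0.02 -0.007 0 0 0 0" --pt "0.0 -0.019 -0.009 0 0 0 0" --pt "0.0 -0.018 -0.012 0 0 0 0"

```text
t: 42.8
position: [0.6311, -0.0518, 0.1462]
orientation: [[0.136, 0.991, 0.0], [0.991, -0.136, -0.001], [-0.001, 0.0, -1.0]]
wrist_force: [1.2, 1.0, -0.3]
finger_gap: 0.0001
```

```bash
python3 - <<'E'
from h import *
from arc import *
s=robot.sense(); print(s["wrist_force"],loc(s["position"]),s["position"])
cs=robot.camera("side");c=robot.camera("top")
crop(cs,"s18",200,110,340,250,4)
E
```

```text
[ 1.15890743  1.00723349 -0.28943773] [0.14131523 0.01822973] [ 0.63108162 -0.05184248  0.14622634]
```

View pics/s18.png

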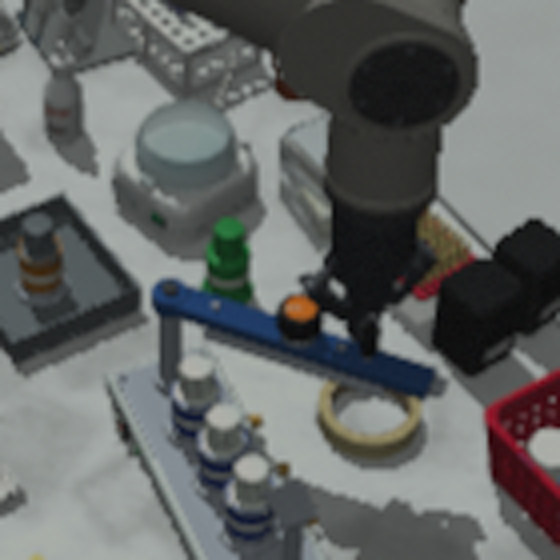

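>>> arm_command --pt "0.0 -0.017 -0.013 0 0 0 0" --pt "0.0 -0.015 -0.016 0 0 0 0" --pt "0.0 -0.013 -0.018 0 0 0 0" --pt "0.0 -0.011 -0.02 0 0 0 0" --pt "0.0 -0.008 -0.02 0 0 0 0" --pt "0.0 -0.005 -0.015 0 0 0 0" --pt "0.0 0 -0.004 0 0 0 0" --pt "0.0 0 0 0 0 0 0"

```text
t: 43.9
position: [0.5185, -0.1033, 0.1468]
orientation: [[0.134, 0.991, 0.002], [0.991, -0.134, 0.001], [0.001, 0.002, -1.0]]
wrist_force: [6.6, 7.2, 3.5]
finger_gap: -0.0004
```

```bash
python3 - <<'E'
from h import *
from arc import *
s=robot.sense(); print(s["wrist_force"],loc(s["position"]),s["position"])
cs=robot.camera("side");c=robot.camera("top")
crop(cs,"s19",200,130,340,270,4)
E
```

```text
[6.57435542 7.15185255 3.47495922] [ 0.03680958 -0.04802576] [ 0.51854199 -0.10328228  0.14677795]
```

View pics/s19.png

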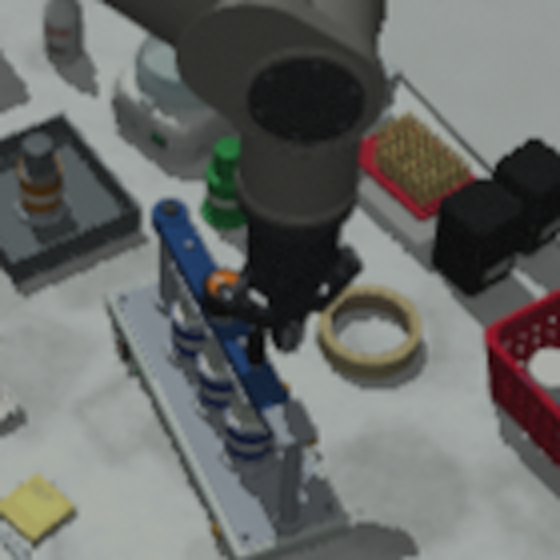

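>>> arm_command --pt "0.0 0.001 -0.002 0 0 0 0" --pt "0.0 0.001 -0.001 0 0 0 0" --pt "0.0 0 0 0 0 0 0" --pt "0.0 0 0 0 0 0 0" --pt "0.0 0 0 0 0 0 0" --pt "0.0 0 0 0 0 0 0" --pt "0.0 0 0 0 0 0 0" --pt "0.0 0 0 0 0 0 0"

```text
t: 45.0
position: [0.5157, -0.1011, 0.1466]
orientation: [[0.135, 0.991, 0.002], [0.991, -0.135, 0.0], [0.001, 0.001, -1.0]]
wrist_force: [4.7, 8.7, 5.8]
finger_gap: -0.0002
```

```bash
python3 - <<'E'
from h import *
from arc import *
s=robot.sense(); print(s["wrist_force"],s["wrist_torque"],loc(s["position"]),s["position"])
cs=robot.camera("side");c=robot.camera("top")
crop(cs,"s20",230,160,300,240,7)
crop(c,"t20",215,145,335,235,6)
E
```

```text
[4.72316709 8.65940042 5.80766748] [ 1.52788574 -0.60503273 -0.19300214] [ 0.03365311 -0.04621267] [ 0.51566117 -0.10105708  0.14658974]
```

View pics/s20.png

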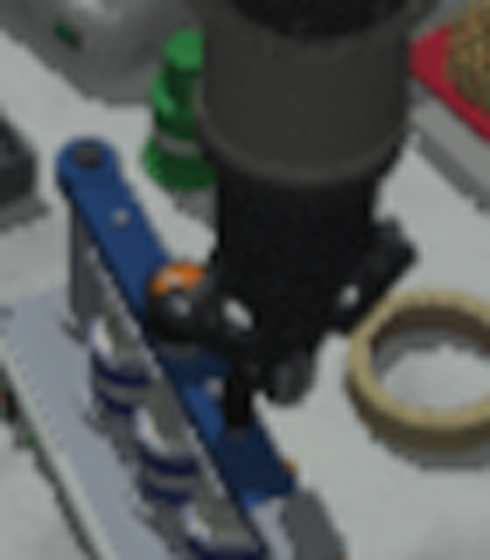

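View pics/t20.png

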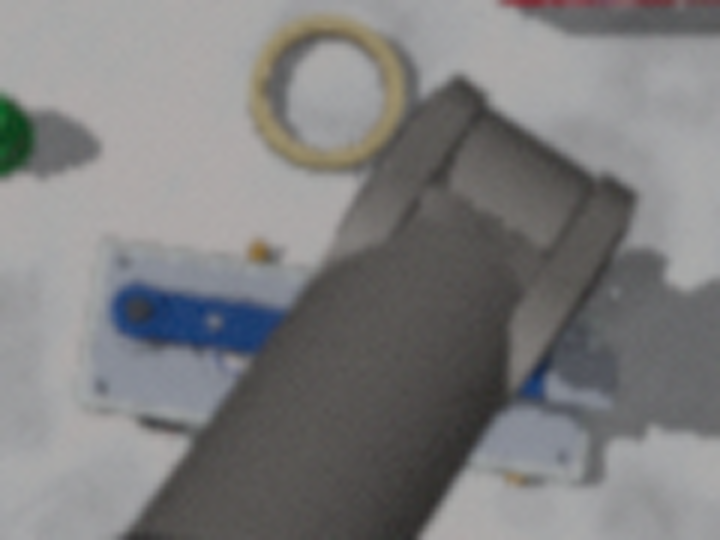

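>>> arm_command --pt "0.0 0.001 0.01 0 0 0 0" --pt "0.0 0 0.02 0 0 0 0" --pt "0.0 0 0.03 0 0 0 0" --pt "0.0 0 0.02 -0.03 0 0 0" --pt "0.0 0 0 -0.05 0 0 0" --pt "0.0 0 0 -0.05 0 0 0" --pt "0.0 -0.06 0 0 0 0 0" --pt "0.0 -0.06 0 0 0 0 0"

```text
t: 46.1
position: [0.5784, -0.2314, 0.2768]
orientation: [[0.133, 0.991, 0.001], [0.991, -0.133, -0.001], [-0.001, 0.001, -1.0]]
wrist_force: [0.9, 0.5, 0.9]
finger_gap: -0.0002
```

>>> arm_command --pt "0.0 -0.06 0 0 0 0 0" --pt "0.0 -0.06 0 0 0 0 0" --pt "0.0 0 0 0 0 0 0" --pt "0.0 0 0 0 0 0 0" --pt "0.0 0 0 0 0 0 0" --pt "0.0 0 0 0 0 0 0" --pt "0.0 0 0 0 0 0 0" --pt "0.0 0 0 0 0 0 0"

```text
t: 47.1
position: [0.5617, -0.3494, 0.2765]
orientation: [[0.136, 0.991, 0.0], [0.991, -0.136, -0.001], [-0.001, 0.0, -1.0]]
wrist_force: [-0.3, 0.2, -0.3]
finger_gap: 0.0001
```

```bash
python3 - <<'E'
from h import *
from arc import *
s=robot.sense(); print(s["wrist_force"],loc(s["position"]),s["position"])
cs=robot.camera("side");c=robot.camera("top")
crop(cs,"s21",225,160,305,280,5)
crop(c,"t21",215,165,335,235,6)
E
```

```text
[-0.3131898   0.16973913 -0.32668402] [ 0.11304779 -0.28600219] [ 0.56173477 -0.34941116  0.27651231]
```

View pics/s21.png

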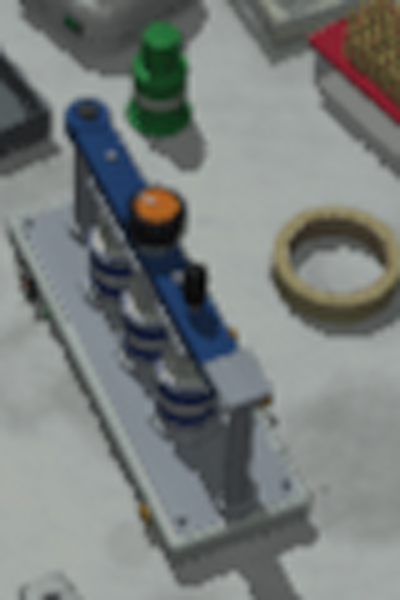

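View pics/t21.png

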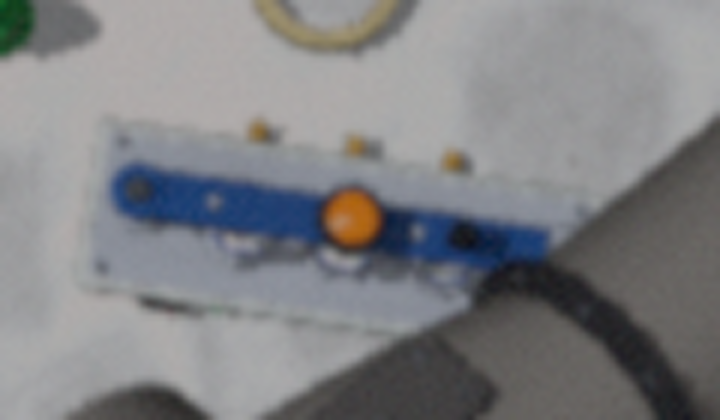

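```bash
python3 - <<'E'
from h import *
from arc import *
c=robot.camera("top")
T=lambda p:((np.array(p)+.5)/6-.5+[215,165])
for n,p,z in(("h",(464,233),.198),("k",(352,216),.193),("p",(137,188),.166)):
    w=bp(c,T(p),z); print(n,w.round(4),loc(w).round(4))
for b in(0,.05,.1,.15):
    print(b,[ (6*(pj(c,np.r_[wor([r*np.sin(b),.125-r*np.cos(b)]),z])[0]-[215,165])+3).round(0).tolist() for r,z in((.19,.198),(.125,.193),(0,.166))])
E
```

```text
h [ 0.4806 -0.1129  0.198 ] [ 0.0005 -0.0627]
k [ 0.4898 -0.0491  0.193 ] [0.0009 0.0017]
p [0.5065 0.0749 0.166 ] [0.0007 0.1268]
0 [[468.0, 235.0], [355.0, 219.0], [140.0, 190.0]]
0.05 [[470.0, 219.0], [357.0, 208.0], [140.0, 190.0]]
0.1 [[472.0, 202.0], [357.0, 197.0], [140.0, 190.0]]
0.15 [[472.0, 185.0], [358.0, 186.0], [140.0, 190.0]]
```

>>> arm_command --pt "0.055 0 0 0 0 0 -10" --pt "0.055 0 0 0 0 0 -10" --pt "0.055 0 0 0 0 0 -10" --pt "0.055 0 0 0 0 0 -10" --pt "0.055 0 0 0 0 0 -10" --pt "0.055 0 0 0 0 0 -10" --pt "0.055 0 0 0 0 0 -10" --pt "0.055 0 0 0 0 0 -10" --newtons 60

```text
t: 48.25
position: [0.5615, -0.3498, 0.2765]
orientation: [[-0.954, 0.301, 0.0], [0.301, 0.954, -0.001], [-0.0, -0.001, -1.0]]
wrist_force: [0.4, 0.6, 0.1]
finger_gap: 0.0548
```

```bash
 python3 d.py 0.4893 -0.0497 0.275 72.2
```

```text
t 48.25 pos [ 0.5615 -0.3498  0.2765] F [0.4 0.6 0.1] M [-0.   -0.02  0.03] gap 0.0548
delta tool [0.1592 0.2645 0.0012] rot [-0.05  0.02  0.28] len 0.309 q [ -1.  25.  38.  93. -16.  68. 113.]
```

>>> arm_command --pt "0.055 0.02 0.033 0 0 0 0" --pt "0.055 0.024 0.04 0 0 0 0" --pt "0.055 0.024 0.04 0 0 0 0" --pt "0.055 0.024 0.04 0 0 0 0" --pt "0.055 0.024 0.04 0 0 0 0" --pt "0.055 0.024 0.04 0 0 0 0" --pt "0.055 0.019 0.031 0 0 0 0" --pt "0.055 0 0 0 0 0 0"

```text
t: 49.25
position: [0.4907, -0.0472, 0.2763]
orientation: [[-0.953, 0.303, 0.0], [0.303, 0.953, 0.0], [-0.0, 0.0, -1.0]]
wrist_force: [0.1, -0.2, -0.4]
finger_gap: 0.0552
```

```bash
 python3 d.py 0.4893 -0.0497 0.168 72.2
```

```text
t 49.25 pos [ 0.4907 -0.0472  0.2763] F [ 0.1 -0.2 -0.4] M [-0.11 -0.02 -0.02] gap 0.0552
delta tool [ 0.0006 -0.0028  0.1083] rot [0.01 0.01 0.19] len 0.108 q [-32.   4.  33. 113.  -3.  63.  74.]
```

>>> arm_command --pt "0.055 0.0006 -0.0028 0 0 0 0" --pt "0.055 0 0 0.01 0 0 -10" --pt "0.055 0 0 0.01 0 0 -10" --pt "0.055 0 0 0.01 0 0 -10" --pt "0.055 0 0 0.01 0 0 -10" --pt "0.055 0 0 0.01 0 0 -10" --pt "0.055 0 0 0 0 0 0" --pt "0.055 0 0 0 0 0 0"

```text
t: 50.25
position: [0.4898, -0.0531, 0.2265]
orientation: [[-0.849, -0.528, 0.0], [-0.528, 0.849, -0.001], [0.0, -0.001, -1.0]]
wrist_force: [-0.0, -0.6, 0.4]
finger_gap: 0.0551
```

```bash
 python3 d.py 0.4893 -0.0497 0.168 122.2; python3 - <<'E'
from h import *
cs=robot.camera("side")
crop(cs,"s22",225,140,305,260,5)
E
```

```text
t 50.25 pos [ 0.4898 -0.0531  0.2265] F [-0.  -0.6  0.4] M [-0.12  0.03  0.01] gap 0.0551
delta tool [-0.0014  0.0032  0.0585] rot [-0.06 -0.02 -0.35] len 0.059 q [-28.   8.  29. 117.  -4.  57. 125.]
```

View pics/s22.png

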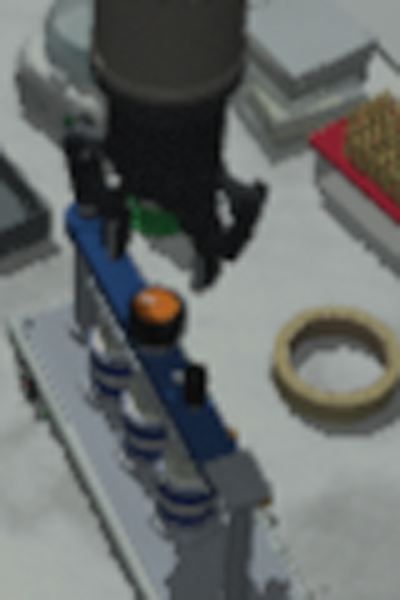

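>>> arm_command --pt "0.058 -0.0014 0.003 0 0 0 0" --pt "0.058 0 0 0.01 0 0 0" --pt "0.058 0 0 0.01 0 0 0" --pt "0.058 0 0 0.015 0 0 0" --pt "0.058 0 0 0.015 0 0 0" --pt "0.058 0 0 0.008 0 0 0" --pt "0.058 0 0 0 0 0 0" --pt "0.058 0 0 0 0 0 0"

```text
t: 51.3
position: [0.4894, -0.0491, 0.1685]
orientation: [[-0.847, -0.532, 0.0], [-0.532, 0.847, -0.001], [0.0, -0.001, -1.0]]
wrist_force: [0.1, 0.2, 0.2]
finger_gap: 0.0578
```

```bash
 python3 d.py 0.4893 -0.0497 0.168 122.2
```

```text
t 51.30 pos [ 0.4894 -0.0491  0.1685] F [0.1 0.2 0.2] M [ 0.04 -0.02 -0.01] gap 0.0578
delta tool [ 0.0004 -0.0004  0.0005] rot [-0.06 -0.01 -0.04] len 0.001 q [-26.  12.  28. 120.  -8.  49. 128.]
```

Centred over the knob, no contact. Close.

>>> arm_command --pt "0.03 0 0 0 0 0 0" --pt "0.03 0 0 0 0 0 0" --pt "0.03 0 0 0 0 0 0" --pt "0.03 0 0 0 0 0 0" --pt "0.03 0 0 0 0 0 0" --pt "0.03 0 0 0 0 0 0" --pt "0.03 0 0 0 0 0 0" --pt "0.03 0 0 0 0 0 0"

```text
t: 52.3
position: [0.4904, -0.0501, 0.1694]
orientation: [[-0.847, -0.532, 0.003], [-0.532, 0.847, -0.002], [-0.002, -0.003, -1.0]]
wrist_force: [0.5, -7.4, 9.4]
finger_gap: 0.0389
```

```bash
cat > tq.py <<'E'
from h import *
M=[];F=[]
for i in range(5):
    s=robot.sense(); M.append(s["wrist_torque"]);F.append(s["wrist_force"]); 
    if i<4: robot.camera("top")
R=s["orientation"]; print("t",round(s["t"],2),"pos",np.round(s["position"],4),"yaw",np.degrees(np.arctan2(R[1][1],R[0][1])).round(2),"F",np.mean(F,0).round(1),"M",np.mean(M,0).round(3),"Mz",np.round(np.array(M)[:,2],3),"gap",round(s["finger_gap"],4),"q7",s["joint_positions"][6].round(1))
E
python3 tq.py
```

```text
t 52.5 pos [ 0.4904 -0.0501  0.1694] yaw 122.12 F [ 0.9 -7.2  9.7] M [-1.518 -0.192 -0.02 ] Mz [-0.019 -0.031 -0.037  0.028 -0.039] gap 0.039 q7 128.3
```

>>> arm_command --pt "0.03 0.0002 -0.0003 -0.0003 0 0 4" --pt "0.03 0 0 0 0 0 8" --pt "0.03 0 0 0 0 0 8" --pt "0.03 0 0 0 0 0 8" --pt "0.03 0 0 0 0 0 8" --pt "0.03 0 0 0 0 0 8" --pt "0.03 0 0 0 0 0 8" --pt "0.03 0 0 0 0 0 8"

```text
t: 53.5
position: [0.4904, -0.0517, 0.1695]
orientation: [[-0.881, 0.472, 0.003], [0.472, 0.881, -0.003], [-0.004, -0.001, -1.0]]
wrist_force: [3.1, -14.8, 3.0]
finger_gap: 0.0392
```

```bash
python3 tq.py
```

```text
t 53.7 pos [ 0.4904 -0.0517  0.1695] yaw 62.06 F [  3.4 -15.4   4.4] M [-3.374 -0.66   0.016] Mz [ 0.047  0.001  0.073 -0.038 -0.004] gap 0.0388 q7 72.1
```

>>> arm_command --pt "0.03 -0.0005 -0.0009 -0.0002 0 0 4" --pt "0.03 0 0 0 0 0 6" --pt "0.03 0 0 0 0 0 6" --pt "0.03 0 0 0 0 0 6" --pt "0.03 0 0 0 0 0 6" --pt "0.03 0 0 0 0 0 6" --pt "0.03 0 0 0 0 0 6" --pt "0.03 0 0 0 0 0 6"

```text
t: 54.7
position: [0.4896, -0.0526, 0.1695]
orientation: [[-0.274, 0.962, 0.001], [0.962, 0.274, -0.003], [-0.003, 0.001, -1.0]]
wrist_force: [-3.0, -14.4, 7.6]
finger_gap: 0.0392
```

```bash
python3 tq.py
```

```text
t 54.9 pos [ 0.4896 -0.0525  0.1694] yaw 16.07 F [ -2.4 -13.8   8.6] M [-3.028  0.559  0.033] Mz [ 0.102  0.03   0.064 -0.04   0.011] gap 0.0394 q7 30.7
```

>>> arm_command --pt "0.03 -0.0012 -0.0003 -0.0002 0 0 0" --pt "0.03 0 0 0 0 0 2" --pt "0.03 0 0 0 0 0 2" --pt "0.03 0 0 0 0 0 2" --pt "0.03 0 0 0 0 0 2" --pt "0.03 0 0 0 0 0 2" --pt "0.03 0 0 0 0 0 2" --pt "0.03 0 0 0 0 0 2"

```text
t: 55.9
position: [0.4894, -0.0528, 0.1694]
orientation: [[-0.036, 0.999, 0.001], [0.999, 0.036, -0.002], [-0.002, 0.001, -1.0]]
wrist_force: [-2.7, -7.7, 6.8]
finger_gap: 0.0392
```

```bash
python3 tq.py;  python3 - <<'E'
from h import *
cs=robot.camera("side")
crop(cs,"s23",225,150,305,260,6)
E
```

```text
t 56.1 pos [ 0.4895 -0.0529  0.1695] yaw 2.11 F [-2.2 -7.8  6.3] M [-1.686  0.481  0.037] Mz [ 0.119  0.003 -0.003 -0.001  0.07 ] gap 0.039 q7 18.7
```

View pics/s23.png

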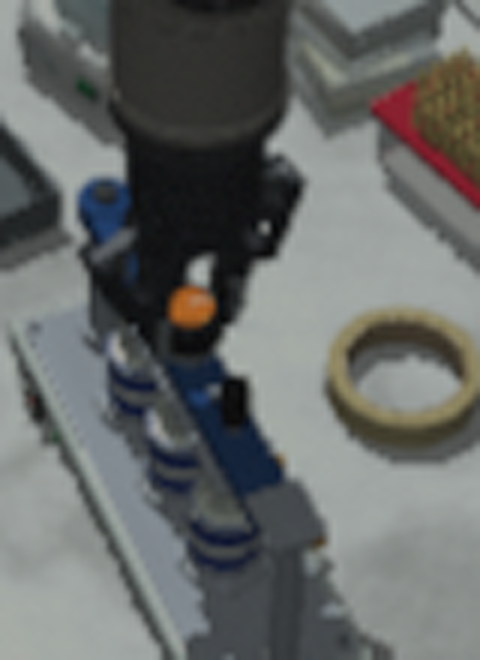

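>>> arm_command --pt "0.03 -0.0008 0 -0.0002 0 0 1.5" --pt "0.03 0 0 0 0 0 1.5" --pt "0.03 0 0 0 0 0 1.5" --pt "0.03 0 0 0 0 0 1.5" --pt "0.03 0 0 0 0 0 1.5" --pt "0.03 0 0 0 0 0 1.5" --pt "0.03 0 0 0 0 0 1.5" --pt "0.03 0 0 0 0 0 1.5"

```text
t: 57.15
position: [0.4895, -0.0529, 0.1694]
orientation: [[0.172, 0.985, 0.001], [0.985, -0.172, -0.001], [-0.001, 0.001, -1.0]]
wrist_force: [-2.7, -5.9, 7.1]
finger_gap: 0.0394
```

```bash
sed -i 's/range(5)/range(3)/;s/i<4/i<2/' tq.py; python3 tq.py
```

```text
t 57.25 pos [ 0.4895 -0.0529  0.1695] yaw -9.93 F [-2.3 -5.6  7. ] M [-1.173  0.44   0.058] Mz [0.133 0.013 0.027] gap 0.0392 q7 8.6
```

>>> arm_command --pt "0.03 0 0 0 0 0 1" --pt "0.03 0 0 0 0 0 1" --pt "0.03 0 0 0 0 0 1" --pt "0.03 0 0 0 0 0 1" --pt "0.03 0 0 0 0 0 1" --pt "0.03 0 0 0 0 0 1" --pt "0.03 0 0 0 0 0 1" --pt "0.03 0 0 0 0 0 1"

```text
t: 58.25
position: [0.4894, -0.0529, 0.1695]
orientation: [[0.308, 0.952, 0.0], [0.952, -0.308, -0.001], [-0.001, 0.001, -1.0]]
wrist_force: [-4.0, -5.1, 8.6]
finger_gap: 0.0395
```

```bash
python3 tq.py
```

```text
t 58.35 pos [ 0.4894 -0.0529  0.1695] yaw -17.92 F [-3.9 -5.1  8.9] M [-1.108  0.714  0.092] Mz [0.15  0.059 0.066] gap 0.0394 q7 2.0
```

>>> arm_command --pt "0.03 0 0 0 0 0 1" --pt "0.03 0 0 0 0 0 1" --pt "0.03 0 0 0 0 0 1" --pt "0.03 0 0 0 0 0 1" --pt "0.03 0 0 0 0 0 1" --pt "0.03 0 0 0 0 0 1" --pt "0.03 0 0 0 0 0 1" --pt "0.03 0 0 0 0 0 1"

```text
t: 59.35
position: [0.4892, -0.0529, 0.1694]
orientation: [[0.437, 0.899, -0.0], [0.899, -0.437, -0.001], [-0.001, 0.0, -1.0]]
wrist_force: [-5.5, -4.6, 10.9]
finger_gap: 0.0393
```

```bash
python3 tq.py
```

```text
t 59.45 pos [ 0.4893 -0.0529  0.1695] yaw -25.91 F [-5.3 -4.5 11. ] M [-0.966  1.082  0.138] Mz [0.241 0.124 0.049] gap 0.0394 q7 -4.5
```

>>> arm_command --pt "0.03 0 0 0 0 0 1" --pt "0.03 0 0 0 0 0 1" --pt "0.03 0 0 0 0 0 1" --pt "0.03 0 0 0 0 0 1" --pt "0.03 0 0 0 0 0 1" --pt "0.03 0 0 0 0 0 1" --pt "0.03 0 0 0 0 0 1" --pt "0.03 0 0 0 0 0 1"

```text
t: 60.45
position: [0.4891, -0.0527, 0.1694]
orientation: [[0.558, 0.83, -0.0], [0.83, -0.558, -0.001], [-0.001, 0.0, -1.0]]
wrist_force: [-5.5, -3.2, 12.4]
finger_gap: 0.0392
```

```bash
python3 tq.py
```

```text
t 60.55 pos [ 0.4892 -0.0527  0.1694] yaw -33.91 F [-5.9 -3.2 12.9] M [-0.752  1.289  0.048] Mz [0.102 0.03  0.012] gap 0.0391 q7 -10.9
```

>>> arm_command --pt "0.03 0 0 0 0 0 0.75" --pt "0.03 0 0 0 0 0 0.75" --pt "0.03 0 0 0 0 0 0.75" --pt "0.03 0 0 0 0 0 0.75" --pt "0.03 0 0 0 0 0 0.75" --pt "0.03 0 0 0 0 0 0.75" --pt "0.03 0 0 0 0 0 0.75" --pt "0.03 0 0 0 0 0 0.75"

```text
t: 61.55
position: [0.4891, -0.0527, 0.1694]
orientation: [[0.641, 0.767, -0.0], [0.767, -0.641, -0.001], [-0.001, 0.0, -1.0]]
wrist_force: [-7.4, -1.3, 13.6]
finger_gap: 0.039
```

```bash
python3 tq.py
```

```text
t 61.65 pos [ 0.4891 -0.0526  0.1694] yaw -39.9 F [-7.2 -2.3 13.7] M [-0.628  1.459  0.009] Mz [ 0.036  0.019 -0.029] gap 0.0395 q7 -15.6
```

>>> arm_command --pt "0.03 0 0 0 0 0 0.75" --pt "0.03 0 0 0 0 0 0.75" --pt "0.03 0 0 0 0 0 0.75" --pt "0.03 0 0 0 0 0 0.75" --pt "0.03 0 0 0 0 0 0.75" --pt "0.03 0 0 0 0 0 0.75" --pt "0.03 0 0 0 0 0 0.75" --pt "0.03 0 0 0 0 0 0.75"

```text
t: 62.65
position: [0.489, -0.0526, 0.1694]
orientation: [[0.718, 0.696, -0.001], [0.696, -0.718, -0.0], [-0.001, -0.0, -1.0]]
wrist_force: [-6.9, -1.8, 14.0]
finger_gap: 0.0391
```

```bash
python3 tq.py; python3 - <<'E'
from h import *
cs=robot.camera("side")
crop(cs,"s24",225,150,305,260,6)
E
```

```text
t 62.75 pos [ 0.489  -0.0525  0.1694] yaw -45.9 F [-7.3 -1.8 14.6] M [-0.429  1.559 -0.01 ] Mz [-0.03  -0.031  0.031] gap 0.0392 q7 -20.2
```

View pics/s24.png

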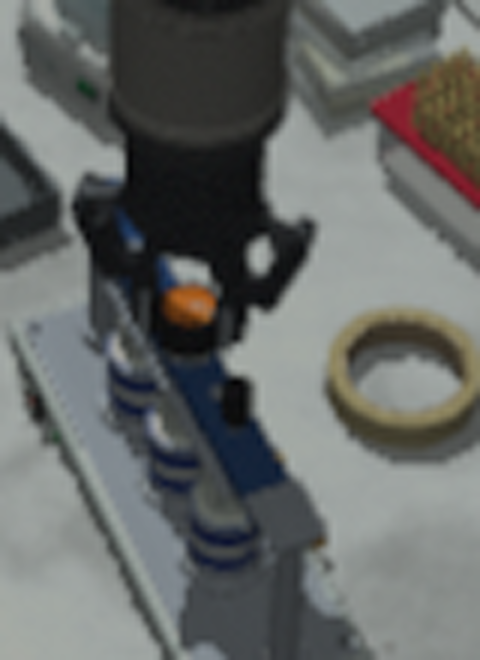

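>>> arm_command --pt "0.03 0 0 0 0 0 0.75" --pt "0.03 0 0 0 0 0 0.75" --pt "0.03 0 0 0 0 0 0.75" --pt "0.03 0 0 0 0 0 0.75" --pt "0.03 0 0 0 0 0 0.75" --pt "0.03 0 0 0 0 0 0.75" --pt "0.03 0 0 0 0 0 0.75" --pt "0.03 0 0 0 0 0 0.75"

```text
t: 63.8
position: [0.489, -0.0525, 0.1694]
orientation: [[0.787, 0.617, -0.001], [0.617, -0.787, -0.0], [-0.001, -0.0, -1.0]]
wrist_force: [-7.6, -1.6, 15.1]
finger_gap: 0.0394
```

```bash
python3 tq.py
```

```text
t 63.9 pos [ 0.489  -0.0525  0.1694] yaw -51.9 F [-8.2 -1.3 15.3] M [-0.269  1.724  0.028] Mz [ 0.094  0.007 -0.018] gap 0.039 q7 -24.7
```

>>> arm_command --pt "0.03 0 0 0 0 0 0.75" --pt "0.03 0 0 0 0 0 0.75" --pt "0.03 0 0 0 0 0 0.75" --pt "0.03 0 0 0 0 0 0.75" --pt "0.03 0 0 0 0 0 0.75" --pt "0.03 0 0 0 0 0 0.75" --pt "0.03 0 0 0 0 0 0.75" --pt "0.03 0 0 0 0 0 0.75"

```text
t: 64.9
position: [0.4889, -0.0524, 0.1694]
orientation: [[0.847, 0.532, -0.001], [0.532, -0.847, -0.0], [-0.001, -0.0, -1.0]]
wrist_force: [-9.9, -0.3, 16.7]
finger_gap: 0.0391
```

```bash
python3 tq.py
```

```text
t 65.0 pos [ 0.4889 -0.0524  0.1694] yaw -57.89 F [-9.2 -0.2 17.1] M [-0.144  1.984  0.128] Mz [0.188 0.094 0.104] gap 0.0391 q7 -29.2
```

>>> arm_command --pt "0.03 0 0 0 0 0 1" --pt "0.03 0 0 0 0 0 1" --pt "0.03 0 0 0 0 0 1" --pt "0.03 0 0 0 0 0 1" --pt "0.03 0 0 0 0 0 1" --pt "0.03 0 0 0 0 0 1" --pt "0.03 0 0 0 0 0 1" --pt "0.03 0 0 0 0 0 1"

```text
t: 66.0
position: [0.4888, -0.0522, 0.1694]
orientation: [[0.913, 0.409, -0.001], [0.409, -0.913, 0.0], [-0.001, -0.001, -1.0]]
wrist_force: [-9.7, 1.0, 18.2]
finger_gap: 0.039
```

```bash
python3 tq.py
```

```text
t 66.1 pos [ 0.4889 -0.0522  0.1694] yaw -65.89 F [-9.2  1.2 18. ] M [0.214 2.058 0.035] Mz [ 0.07   0.054 -0.019] gap 0.039 q7 -35.2
```

>>> arm_command --pt "0.03 0 0 0 0 0 1" --pt "0.03 0 0 0 0 0 1" --pt "0.03 0 0 0 0 0 1" --pt "0.03 0 0 0 0 0 1" --pt "0.03 0 0 0 0 0 1" --pt "0.03 0 0 0 0 0 1" --pt "0.03 0 0 0 0 0 1" --pt "0.03 0 0 0 0 0 1"

```text
t: 67.1
position: [0.4888, -0.052, 0.1694]
orientation: [[0.961, 0.278, -0.001], [0.278, -0.961, 0.001], [-0.001, -0.001, -1.0]]
wrist_force: [-10.3, 1.7, 19.1]
finger_gap: 0.0391
```

```bash
python3 tq.py
```

```text
t 67.2 pos [ 0.4888 -0.052   0.1694] yaw -73.88 F [-10.1   2.   19.4] M [0.482 2.142 0.031] Mz [ 0.075 -0.012  0.031] gap 0.0391 q7 -41.2
```

>>> arm_command --pt "0.03 0 0 0 0 0 1" --pt "0.03 0 0 0 0 0 1" --pt "0.03 0 0 0 0 0 1" --pt "0.03 0 0 0 0 0 1" --pt "0.03 0 0 0 0 0 1" --pt "0.03 0 0 0 0 0 1" --pt "0.03 0 0 0 0 0 0" --pt "0.03 0 0 0 0 0 0"

```text
t: 68.2
position: [0.4888, -0.0519, 0.1694]
orientation: [[0.984, 0.176, -0.001], [0.176, -0.984, 0.001], [-0.001, -0.001, -1.0]]
wrist_force: [-9.1, 2.7, 19.0]
finger_gap: 0.0395
```

```bash
python3 tq.py
```

```text
t 68.3 pos [ 0.4889 -0.0519  0.1694] yaw -79.85 F [-9.9  2.7 17.8] M [0.637 2.121 0.019] Mz [ 0.034  0.031 -0.009] gap 0.0393 q7 -45.9
```

>>> arm_command --pt "0.058 0 0 0 0 0 0" --pt "0.058 0 0 0 0 0 0" --pt "0.058 0 0 0 0 0 0" --pt "0.058 0 0 0 0 0 0" --pt "0.058 0 0 -0.01 0 0 0" --pt "0.058 0 0 -0.03 0 0 0" --pt "0.058 0 0 -0.04 0 0 0" --pt "0.058 0 0 -0.05 0 0 0"

```text
t: 69.3
position: [0.4891, -0.0529, 0.2991]
orientation: [[0.985, 0.175, -0.001], [0.175, -0.985, -0.003], [-0.002, 0.003, -1.0]]
wrist_force: [0.4, 1.1, 0.7]
finger_gap: 0.0582
```

>>> arm_command --pt "0.058 0 0 -0.02 0 0 0" --pt "0.058 0 -0.02 0 0 0 0" --pt "0.058 0 0.05 0 0 0 0" --pt "0.058 0 0.06 0 0 0 0" --pt "0.058 0 0.06 0 0 0 0" --pt "0.058 0 0.06 0 0 0 0" --pt "0.058 0 0.06 0 0 0 0" --pt "0.058 0 0.05 0 0 0 0"

```text
t: 70.3
position: [0.5345, -0.295, 0.3233]
orientation: [[0.985, 0.175, 0.002], [0.175, -0.985, -0.004], [0.001, 0.005, -1.0]]
wrist_force: [0.7, 1.4, 0.7]
finger_gap: 0.0581
```

```bash
python3 - <<'E'
from h import *
s=robot.sense(); print(s["t"],s["position"],s["wrist_force"])
cs=robot.camera("side");c=robot.camera("top")
crop(cs,"s25",185,140,305,280,4.2)
crop(c,"t25",160,115,335,235,4.5)
E
```

```text
70.3 [ 0.53450457 -0.29501337  0.32330222] [0.73884952 1.39260188 0.69406156]
```

View pics/s25.png

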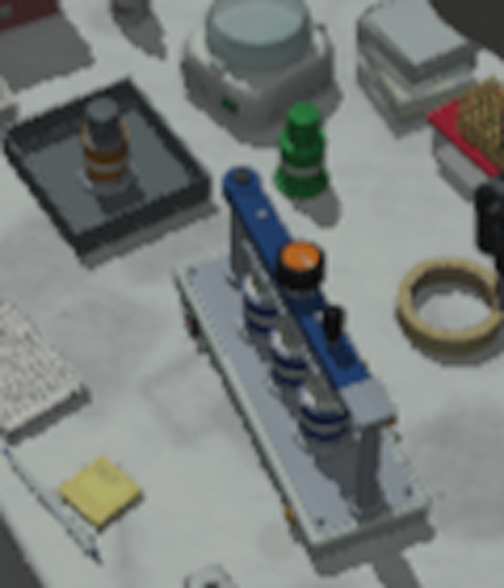

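View pics/t25.png

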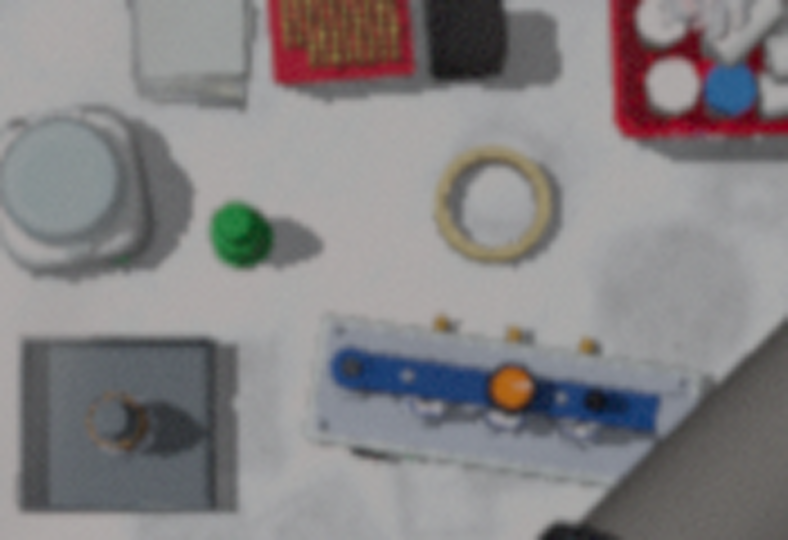

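```bash
python3 - <<'E'
from rig import robot
print(robot.close_job())
E
```

```text
the job is handed in; nothing more can be done
None
```

I finished the cartridge change and handed the job in at about 70 s; the system gave no verdict.

- **Spent cartridge:** only one was present, amber, on port 3. It now stands upright in the drip tray. The green look-alike was left alone.
- **Fresh cartridges:** one is pushed home on each port. Every push stopped hard with the underside at about 31.8 mm, against a deck height of 32 mm.
- **Bridge:** it is swung shut, within about 0.01 rad of the stop in the top camera picture.
- **Knob:** I turned it clockwise for about 200° in total. Torque peaked at about 0.24 N m, dropped to about 0, then peaked again at about 0.19 N m roughly 30° later and fell. I read this as two clicks, within the limit of three.

The last pictures show the cartridges under the closed bridge, the tape roll in its place, and the arm clear of everything. I did not re-check the counter or dropper bottle at the end; the arm never went near them.

Some things I could not measure directly:
- **Plate force:** contact on each cartridge is inferred from the torque pattern and the rising wrist force.
- **Click count:** it rests on one noisy torque reading per move, about ±0.03 N m.
- **Knob position:** under grip it sat about 2 to 3 mm from my camera estimate. The side force reached about 15 N, and I re-centred the tool while turning.

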